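# Stamp a batch of carved rosettes on the sliding jig

## Task

Bring the empty sled back to the loading station at the right-hand end of its rails (seen from the robot) and load every loose carved rosette into a pocket of it, boss up; then push the sled along its rails to the middle station under the press and, with the mallet and never with the hand, knock the press's brass cap fully down so that it stamps the batch. Then push the sled on to the last station with all the rosettes still seated in it, lay the mallet back in its rest as you found it, and leave the other things on the bench alone.

Things in the scene. Friction and masses are not known exactly. Their poses are not given: they have to be found in the camera images.
- rosette0: Dark wooden rosette (two to four are present, all alike, any pocket will do): round flange 50 mm across, 10 mm thick, chamfered foot, with a plain round boss on it, 26 mm across, up to 28 mm above the underside. Lies boss up on the bench; grip it by the boss. About 50 g. Origin: centre of the underside, z up through the boss.
- rosette1: Dark wooden rosette (two to four are present, all alike, any pocket will do): round flange 50 mm across, 10 mm thick, chamfered foot, with a plain round boss on it, 26 mm across, up to 28 mm above the underside. Lies boss up on the bench; grip it by the boss. About 50 g. Origin: centre of the underside, z up through the boss.
- rosette2: Dark wooden rosette (two to four are present, all alike, any pocket will do): round flange 50 mm across, 10 mm thick, chamfered foot, with a plain round boss on it, 26 mm across, up to 28 mm above the underside. Lies boss up on the bench; grip it by the boss. About 50 g. Origin: centre of the underside, z up through the boss.
- rosette3: Dark wooden rosette (two to four are present, all alike, any pocket will do): round flange 50 mm across, 10 mm thick, chamfered foot, with a plain round boss on it, 26 mm across, up to 28 mm above the underside. Lies boss up on the bench; grip it by the boss. About 50 g. Origin: centre of the underside, z up through the boss.
- sled (a joint): Travel of the sled on its rails, m, growing along +y of bed: 0 loading station, 0.16 middle (under the press), 0.32 last, where it starts. A geared weight draws it to the nearest station (detent), within 4 mm, by up to 8 N; push at 0.06 m/s or less (10 N). The sled is a plywood tray 134 mm square, top 56 mm over the bench, with four pockets and a push post on its robot side.
- post_top (a point): Centre of the top of the sled's push post: 16 mm square, aligned with bed's axes, 38 mm of it standing free, top 84 mm above the bench; it stands 107 mm to the robot side (-x of bed) of the sled's middle and rides with the sled. Pinch it from above along the rails, or push its side.
- pocket0 (a point): Centre of the floor of one of the sled's four pockets (robot side, trailing), riding with the sled: 54 mm square, 10 mm deep, floor 46 mm above the bench, centres 62 mm apart, walls between 8 mm thick; a seated rosette's origin lies here. Clear from above at the loading and last stations, under the press at the middle one.
- pocket1 (a point): Centre of the floor of one of the sled's four pockets (far side, trailing), riding with the sled: 54 mm square, 10 mm deep, floor 46 mm above the bench, centres 62 mm apart, walls between 8 mm thick; a seated rosette's origin lies here. Clear from above at the loading and last stations, under the press at the middle one.
- pocket2 (a point): Centre of the floor of one of the sled's four pockets (robot side, leading), riding with the sled: 54 mm square, 10 mm deep, floor 46 mm above the bench, centres 62 mm apart, walls between 8 mm thick; a seated rosette's origin lies here. Clear from above at the loading and last stations, under the press at the middle one.
- pocket3 (a point): Centre of the floor of one of the sled's four pockets (far side, leading), riding with the sled: 54 mm square, 10 mm deep, floor 46 mm above the bench, centres 62 mm apart, walls between 8 mm thick; a seated rosette's origin lies here. Clear from above at the loading and last stations, under the press at the middle one.
- bed: Fixed wooden bed of the jig, 150 (x) by 490 mm (y), two steel rails along y, brass marks at the stations. In the middle of its far side stands a dark C-frame, 165 mm high, its arm over the sled (underside 135 mm); the press plate under it hangs to 87 mm, 43 mm either way. Origin: on the bench below the cap; y along the rails from loading to last station, x away from the robot.
- press: Sprung gang press in the C-frame: a vertical steel stem with a round brass cap on top (32 mm across, 14 mm thick) to be struck from above, and a plate with four pins below, which end just above the bosses in the sled when down. Origin: centre of the cap's top, 206 mm above the bench when up, 194 mm fully down on its stop. About 3 N starts it, 7 N holds it down; it springs back up by itself.
- mallet: Carver's mallet, 0.3 kg: pale round wooden head 60 mm across, from 24 to 96 mm along +x of the origin, black handle 22 mm wide (y), 24 mm high (z), from the head back to x = -130 mm. Origin: on the handle's axis 24 mm behind the head, the place to grip from above, closing across y; in its rest 56 mm above the bench, z up. Strike with the round side of the head.
- rest_spot (a point): Where the mallet's origin lies when in its rest; x towards the head end. The fixed wooden rest, 230 by 100 mm, has two ridges that cradle the head from below and, 95 mm behind this point, a notched support for the handle (floor 44 mm, cheeks to 60 mm, notch 36 mm wide); between them only a 12 mm board lies under the handle.
- chisel_a: Bystander: chisel with pale round handle and 12 mm steel blade, 220 mm long, lying; leave alone.
- chisel_b: Bystander: chisel with 18 mm blade, 220 mm long, lying; leave alone.
- offcut: Bystander: dark wood offcut 50 x 90 x 22 mm; leave alone.
- stone: Bystander: grey sharpening stone 50 x 110 x 25 mm; leave alone.
- glue: Bystander: white glue bottle 52 mm across, 130 mm high; leave alone.
- mug: Bystander: glass mug 80 mm across, 100 mm high; leave alone.
- brush: Bystander: flat brush, lying; leave alone.
There are look-alikes about, which are no part of the job. Leave any red look-alike of the rosette2 alone. Of the things shaped like the mallet, the wooden one is meant.

How it is judged:
By the outcome, as a careful person would: the job done as asked, in the order asked, and still so for the second after the job is handed in, with the robot touching nothing.
Of rosette0, rosette1, rosette2, rosette3 only 2 to 4 are there at a start; the rules pass over those that are not, and their reading is None.
At some moment in a run one of rosette0, rosette1, rosette2, rosette3 may be knocked a few centimetres aside while the robot is not near it.
It also fails if it takes over 210 s, if anything falls off the work surface, if the arm or the gripper's body presses on something with over 40 N, if the wrist force passes 120 N, or if a joint passes its speed limit or range.

## Robot

A 7-joint arm with a two-finger parallel gripper is mounted at the origin on the work surface. World frame = base frame: x ahead of the robot, y to its left, z up, the work surface at z = 0. Lengths are in m, angles in rad, forces in N, time in s.
With the tool pointing down it reaches from about 0.425 to 0.875 m from the base axis. Payload 9.9 kg.
Tool frame: the origin (TCP) lies at the very end of the fingers, on their centre line; the grasp point (between the pads) lies 19 mm behind it; z points along the fingers, y is the direction in which the jaws open and shut (so a half turn about z gives the same grasp; the last joint's range is limited). The gripper opens to 85 mm and grips with 20 to 120 N. Pads are 22 mm wide; open, the fingers measure 114 mm over their backs; the gripper's body (76 mm by 85 mm) begins 54 mm behind the grasp point. The pads swing forward as they close: fully open they stand 13 mm farther back than shut.
Start: joints at [1.181, 0.576, 0.025, 1.437, -0.015, 1.129, -0.057], TCP at [0.203, -0.644, 0.231] pointing down, gripper open.
Joint ranges: [-2.76, 2.76], [-0.34, 2.15], [-1.52, 1.57], [0.19, 2.46], [-1.09, 4.23], [0.17, 1.99], [-2.82, 2.82]. Speed limits (rad/s): [2.22, 2.22, 3.01, 3.01, 3.14, 3.14, 3.14].

## Interface

Orientations are given as [roll, pitch, yaw] about the fixed x, y, z axes, in that order (R = Rz(yaw) Ry(pitch) Rx(roll)).
In Python, from cell import sensors, eyes, arm gives the robot as it stands. The module is installed in compiled form; this text tells all that it offers.
- The arm moves only by the tool move_arm, never from a script. Its arguments are lists of equal length, an entry for each row: "translation": the shift along the tool's x, y, z in cm, a list of three; "spin": the turn about the tool's z in degrees. In form: {"translation": [[x, y, z], ...], "spin": [spin, ...]}. A call has 1 to 10 rows; each row shifts and turns the commanded pose from where the row before left it, along the tool's axes as they then stand; what a row does not reach is not made up. A row lasts 1/12 s, in which the tool goes at most 41.7 mm and 7.16 degrees, less where a joint would pass 70% of its speed; a pose out of reach is approached as far as the arm can. A call is refused whole if a number of a shift passes 4.17 or a number of a turn 7.16, either way. A call with a gripper value outside its range is refused whole. "gripper" is the opening, from -1 (shut) to 1 (fully open), set as the call begins (left out, the last holds). The fingers move at their own pace and stop on an object; the grip force is fixed at half the most. Time passes only in rows, so rows that do not move let the fingers close. It gives the time, the measured TCP pose, the force and the opening at its end, in the units of the state.
- sensors.observe(): the state, without advancing time (a new reading comes with each control period).
- eyes.snapshot(name): name is "side" or "top" or "wrist"; returns a dict with "image" (384x512x3 uint8, red, green, blue), "fx", "fy", "cx", "cy" (pixels), "k1" (the pictures are not rectified: a ray, as slopes to the right and down, at radius r is drawn at 1 + k1 r^2 times it, then the intrinsics apply), "world_from_camera" (4x4, takes a point from camera to world coordinates). Camera axes: x right, y down, z forward; pixel columns grow to the right and rows downward; lengths in m; the calibration is good to about 2 mm. A picture is of the moment at which its call begins. There is no depth.
- arm.close_job(): hands the job in, once; it reports no verdict.
The state is a dict: "time": time; "joint_pos": joint angles; "qvel": joint speeds; "effort": joint torques, N m; "ee_pos": TCP position; "tool_rot": TCP orientation; "wrist_force": force on the tool from outside, world axes, zero at the start; "moment": the same for the moment, N m; "width": finger opening in m.
Only numpy, scipy, OpenCV 4.12 (cv2) and the standard library are available. Lean on these libraries where they do the work, as an engineer would, in place of code of your own. Each camera call takes 0.05 s, during which the arm holds its last target.

## Working session

There is one attempt and no reset: what is moved stays moved. The work goes in short steps, Python scripts to look and compute and a tool call to move; the robot and the scene stay as the last step left them, time stands still between calls to the robot, and variables do not carry over. Pictures are saved under pics/ and viewed, and the job is handed in when it is done.

Besides the shell and the picture viewer there is one more tool, called after "Call:" as name(argument=value, ...), one argument or row to a line, values as JSON. move_arm: Moves the arm, as the interface text tells. Its arguments: {"type":"object","properties":{"translation":{"type":"array","items":{"type":"array","items":{"type":"number"}}},"spin":{"type":"array","items":{"type":"number"}},"gripper":{"type":"number"}},"required":["translation","spin"]}

```bash
mkdir -p pics; cat > h.py <<'E'
import numpy as np, cv2
from cell import sensors, eyes, arm
def snap(name,fn=None,crop=None,scale=1):
    s=eyes.snapshot(name)
    im=s["image"]
    np.save(f"last_{name}.npy",s,allow_pickle=True)
    if fn: cv2.imwrite("pics/"+fn,im[:,:,::-1])
    return s
def crop(s,fn,x0,y0,x1,y1,k):
    im=s["image"][y0:y1,x0:x1,::-1]
    cv2.imwrite("pics/"+fn,cv2.resize(im,None,fx=k,fy=k,interpolation=cv2.INTER_CUBIC))
def K(s): return np.array([[s["fx"],0,s["cx"]],[0,s["fy"],s["cy"]],[0,0,1.]])
def ray(s,u,v):
    p=cv2.undistortPoints(np.array([[[u,v]]],float),K(s),np.array([s["k1"],0,0,0.]))[0,0]
    T=s["world_from_camera"]
    return T[:3,3],T[:3,:3]@np.array([p[0],p[1],1])
def at(s,u,v,z):
    o,d=ray(s,u,v); return o+d*(z-o[2])/d[2]
def proj(s,P):
    T=np.linalg.inv(s["world_from_camera"]); P=np.atleast_2d(P)
    c=(T[:3,:3]@P.T).T+T[:3,3]
    q=c[:,:2]/c[:,2:]; r2=(q**2).sum(1,keepdims=True); q=q*(1+s["k1"]*r2)
    return q*[s["fx"],s["fy"]]+[s["cx"],s["cy"]]
def load(name): return np.load(f"last_{name}.npy",allow_pickle=True).item()
def st():
    o=sensors.observe(); 
    for k in o: print(k,np.round(o[k],4))
E
python3 - <<'E'
from h import *
for n in ["top","side","wrist"]:
    s=snap(n,n+"0.png"); print(n,s["fx"],s["k1"],np.round(s["world_from_camera"],3).tolist())
st()
E
```

```text
top 367.52957858321014 -0.061187210121785615 [[0.015, -0.983, 0.181, 0.259], [-1.0, -0.013, 0.012, -0.045], [-0.01, -0.181, -0.983, 1.386], [0.0, 0.0, 0.0, 1.0]]
side 458.98699713858406 0.020984227349633674 [[0.999, -0.007, 0.039, 0.419], [-0.035, -0.614, 0.789, -1.141], [0.018, -0.79, -0.613, 0.994], [0.0, 0.0, 0.0, 1.0]]
wrist 333.7836082873473 -0.09035691870441931 [[0.301, -0.918, -0.259, 0.269], [-0.954, -0.29, -0.081, -0.623], [-0.001, 0.272, -0.962, 0.374], [0.0, 0.0, 0.0, 1.0]]
time 0.15
joint_pos [ 1.1812  0.5763  0.0249  1.4377 -0.015   1.129  -0.0565]
qvel [ 0.     -0.0017  0.0008 -0.0032 -0.0007  0.0003 -0.0011]
effort [ 4.50000e-03 -7.66267e+01  2.25380e+00 -2.86186e+01  1.57000e-02
  9.90000e-03  0.00000e+00]
ee_pos [ 0.2031 -0.6434  0.2306]
tool_rot [-3.1403e+00  1.0000e-04  3.0580e-01]
wrist_force [-0.2604  0.3886 -0.3132]
moment [-0.0065 -0.0133  0.0115]
width 0.0853
```

```bash
python3 - <<'E'
from h import *
for n in ["top","side"]:
    s=load(n); crop(s,n+"0b.png",0,0,512,384,1.56)
E
```

```text
(no output)
```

View pics/top0b.png

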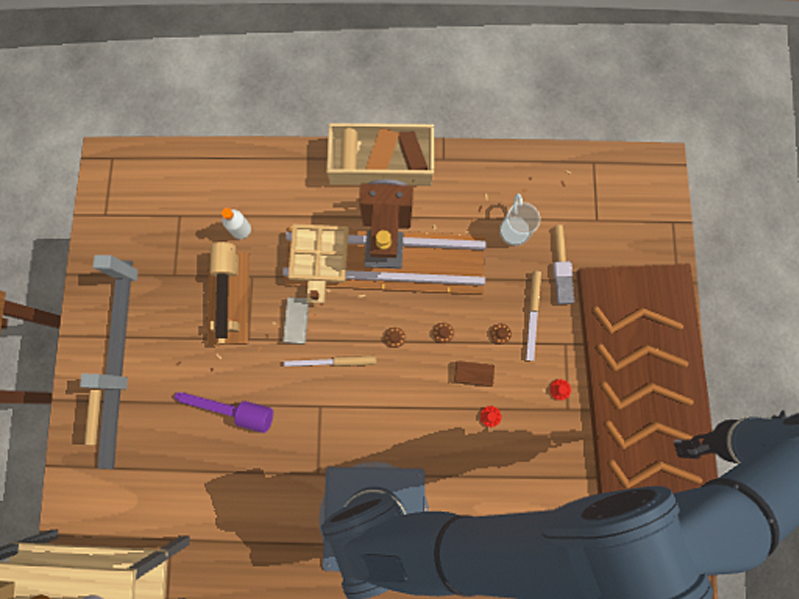

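View pics/side0b.png

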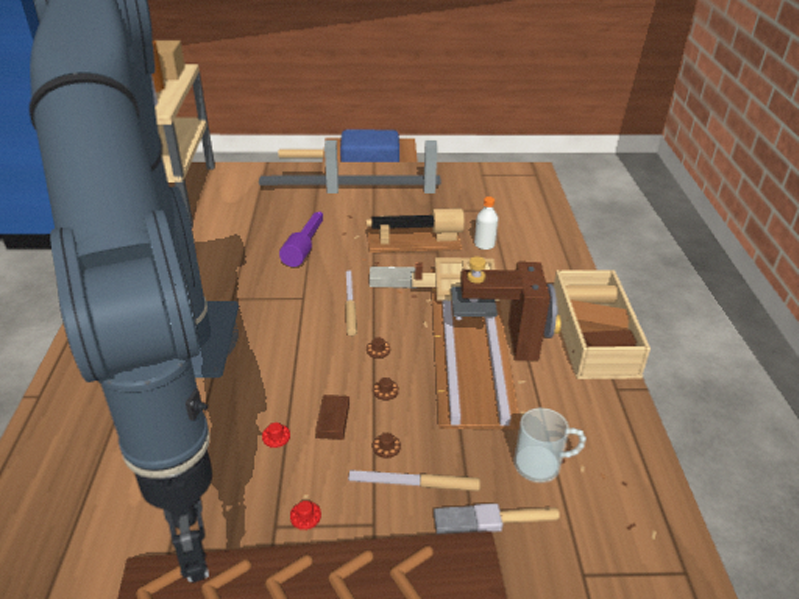

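Candidates (top view, 800 px scale): dark rosettes at (394,337), (442,331) and (500,332). The red look-alikes at (489,416) and (560,390) stay untouched. Of the mallets, the wooden one is in the rest at (222,290) and the purple look-alike is at (225,410). Next I'll look at close crops.

```bash
python3 - <<'E'
from h import *
s=load("top")
crop(s,"t_a.png",115,105,255,230,5.7)
crop(s,"t_b.png",225,115,365,240,5.7)
s=load("side")
crop(s,"s_a.png",225,115,345,205,6.6)
crop(s,"s_b.png",225,160,345,300,4.2)
E
```

```text
(no output)
```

View pics/t_a.png

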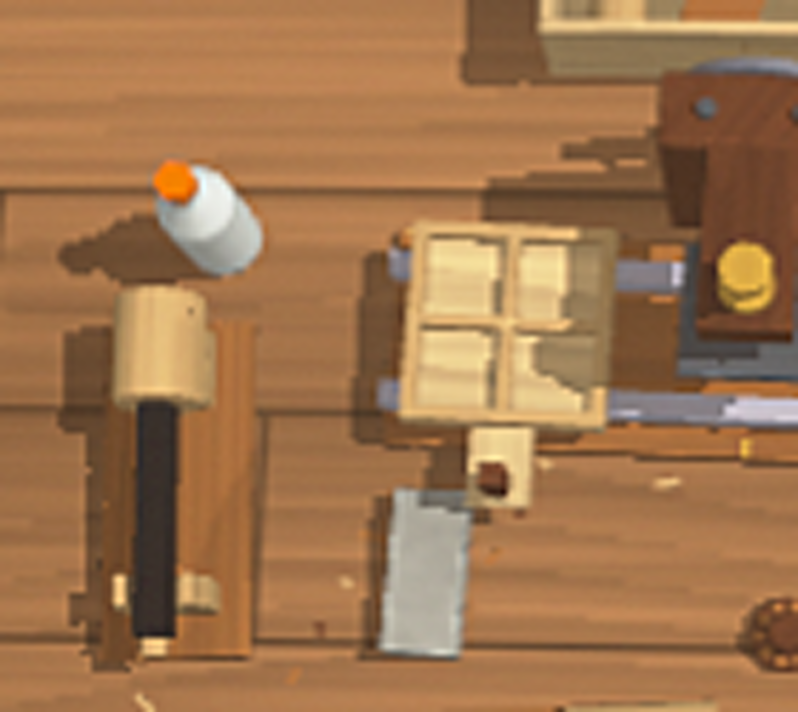

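View pics/t_b.png

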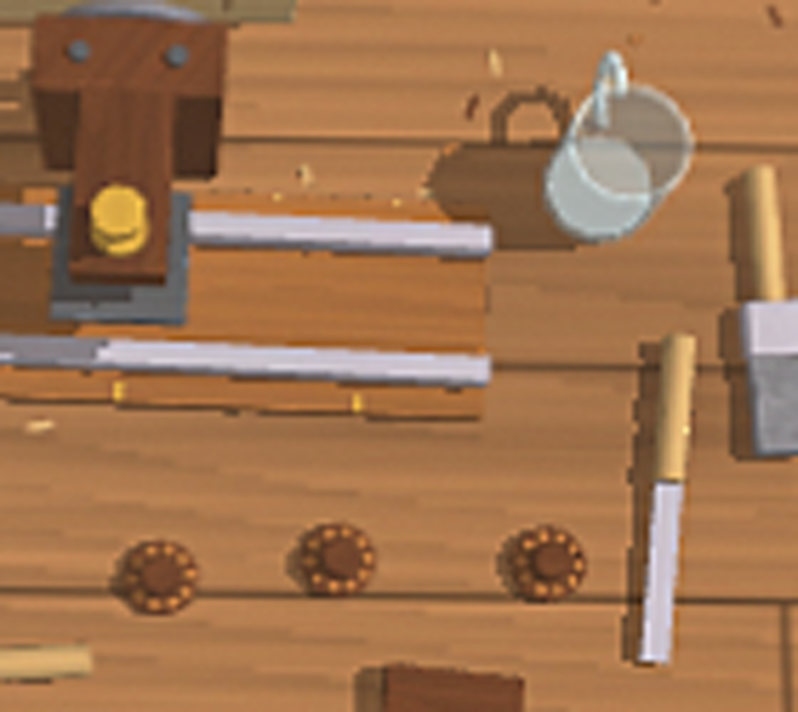

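View pics/s_a.png

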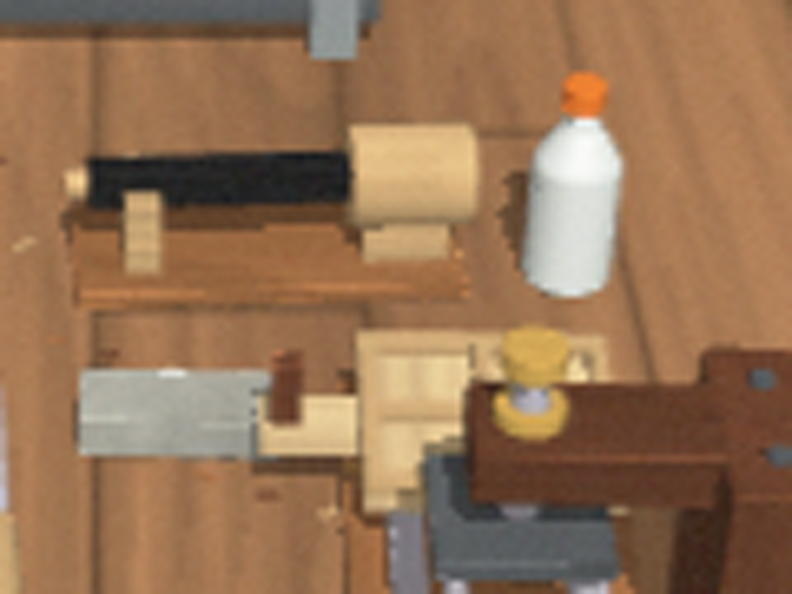

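View pics/s_b.png

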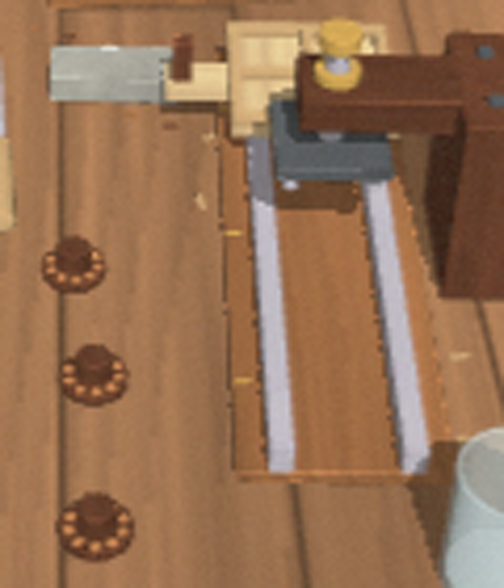

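```bash
cat >> h.py <<'E'
def tri(s1,p1,s2,p2):
    o1,d1=ray(s1,*p1); o2,d2=ray(s2,*p2)
    d1/=np.linalg.norm(d1); d2/=np.linalg.norm(d2)
    A=np.array([d1,-d2]).T; t=np.linalg.lstsq(A,o2-o1,rcond=None)[0]
    a=o1+t[0]*d1; b=o2+t[1]*d2
    return (a+b)/2, np.linalg.norm(a-b)
E
python3 - <<'E'
from h import *
t=load("top"); s=load("side")
ta=lambda x,y:(115+x/5.7-.5+.09,105+y/5.7-.41)
tb=lambda x,y:(225+x/5.7-.41,115+y/5.7-.41)
sa=lambda x,y:(225+x/6.6-.42,115+y/6.6-.42)
sb=lambda x,y:(225+x/4.2-.38,160+y/4.2-.38)
p=lambda n,v:print(n,np.round(v,4))
p("cap top",at(t,*tb(119,212),.206)); p("cap side",at(s,*sa(537,343),.206)); 
for c in [(413,222),(617,230),(606,428),(400,420)]: p("sled",at(t,*ta(*c),.056))
p("post",at(t,*ta(493,466),.084)); p("post side",at(s,*sa(287,354),.084))
for c,d in [((163,573),(74,246)),((343,555),(96,355)),((553,557),(97,505))]:
    p("ros top",at(t,*tb(*c),.028)); p("ros side",at(s,*sb(*d),.028))
for c in [(492,228),(492,250),(490,360),(490,383),(480,418)]: p("railR",at(t,*tb(*c),.03 if c[1]<400 else .015))
p("mark",at(t,*tb(119,390),.015));p("mark",at(t,*tb(358,402),.015))
p("mall junction",at(t,*ta(157,402),.068));p("mall butt",at(t,*ta(154,636),.068));p("head far",at(t,*ta(165,288),.08))
p("board",[at(t,*ta(*c),.012)[:2] for c in [(256,320),(249,657),(108,655)]])
p("s junction",at(s,*sa(350,152),.068));p("s butt",at(s,*sa(88,159),.068))
E
```

```text
cap top [ 0.6146 -0.0141  0.206 ]
cap side [ 0.6183 -0.0122  0.206 ]
sled [0.69   0.2119 0.056 ]
sled [0.6857 0.0758 0.056 ]
sled [0.5513 0.0791 0.056 ]
sled [0.555 0.214 0.056]
post [0.5196 0.1477 0.084 ]
post side [0.5169 0.1537 0.084 ]
ros top [ 0.4242 -0.0423  0.028 ]
ros side [ 0.4261 -0.0418  0.028 ]
ros top [ 0.4376 -0.1596  0.028 ]
ros side [ 0.4407 -0.1589  0.028 ]
ros top [ 0.438  -0.2969  0.028 ]
ros side [ 0.439  -0.2974  0.028 ]
railR [ 0.6598 -0.2602  0.03  ]
railR [ 0.6444 -0.2599  0.03  ]
railR [ 0.5689 -0.2573  0.03  ]
railR [ 0.5533 -0.2571  0.03  ]
railR [ 0.5325 -0.2524  0.015 ]
mark [ 0.5485 -0.0112  0.015 ]
mark [ 0.5424 -0.171   0.015 ]
mall junction [0.5625 0.3715 0.068 ]
mall butt [0.4095 0.3631 0.068 ]
head far [0.636  0.3679 0.08  ]
board [[0.6335 0.3249]
 [0.403  0.3158]
 [0.4027 0.4106]]
s junction [0.5664 0.3816 0.068 ]
s butt [0.4132 0.3745 0.068 ]
```

Call:
move_arm(
  translation=[
    [0,0,0],
    [0,0,0],
    [0,0,0],
    [0,0,0],
    [0,0,0],
    [0,0,0],
    [0,0,0],
    [0,0,0],
    [0,0,0],
    [0,0,0],
  ],
  spin=[-7,-7,-7,-7,-7,-7,-7,-7,-7,-7],
)

```text
time: 0.98
ee_pos: [0.2031, -0.6435, 0.2309]
tool_rot: [-3.141, -0.001, 1.533]
wrist_force: [0.7, -0.9, 0.0]
width: 0.0853
```

Call:
move_arm(
  translation=[
    [0,0,0],
    [0,0,0],
    [0,0,0],
    [0,0,0],
    [0,0,0],
    [0,0,0],
    [0,0,0],
    [0,0,0],
    [0,0,0],
    [0,0,0],
  ],
  spin=[-7,-7,-7,-7,-7,-7,-7,-7,-7,-7],
)

```text
time: 1.82
ee_pos: [0.203, -0.6436, 0.231]
tool_rot: [3.141, -0.001, 2.755]
wrist_force: [-0.3, -0.1, 0.9]
width: 0.0854
```

```bash
cat >> h.py <<'E'
from scipy.spatial.transform import Rotation as Ro
def go(x=None,y=None,z=None,yaw=None):
    o=sensors.observe(); p=np.array(o["ee_pos"]); R=Ro.from_euler("xyz",o["tool_rot"]).as_matrix()
    t=np.array([p[i] if v is None else v for i,v in enumerate((x,y,z))])
    cy=np.arctan2(R[1,0],R[0,0])
    spin=0 if yaw is None else -np.degrees((yaw-cy+np.pi)%(2*np.pi)-np.pi)
    y2=cy if yaw is None else yaw
    d0=R.T@(t-p)*100
    Rz=Ro.from_euler("xyz",[np.pi,0,y2]).as_matrix(); d1=Rz.T@(t-p)*100
    print("pos",np.round(p,4),"rot",np.round(o["tool_rot"],4),"w",round(o["width"],4),"F",np.round(o["wrist_force"],1),"t",round(o["time"],1))
    print("spin deg %.2f"%spin,"| d before spin (cm)",np.round(d0,2),"| d after spin",np.round(d1,2))
E
python3 - <<'E'
from h import *
print(sensors.observe()["joint_pos"])
go(.47,-.25,.26,3.114)
E
```

```text
[ 1.53652335  0.62784869 -0.61102384  1.42210063  0.36879058  1.20757032
  2.06842982]
pos [ 0.203  -0.6436  0.231 ] rot [ 3.1412e+00 -5.0000e-04  2.7551e+00] w 0.0854 F [-0.3 -0.1  0.9] t 1.8
spin deg -20.56 | d before spin (cm) [-9.9  46.52 -2.89] | d after spin [-25.61  40.08  -2.9 ]
```

Call:
move_arm(
  translation=[
    [0,0,0],
    [0,0,0],
    [0,0,0],
    [-2.5,4,-0.5],
    [-2.5,4,-0.5],
    [-2.5,4,-0.5],
    [-2.5,4,-0.5],
    [-2.5,4,-0.5],
    [-2.5,4,-0.5],
    [-2.5,4,0],
  ],
  spin=[-7,-7,-6.5,0,0,0,0,0,0,0],
)

```text
time: 2.65
ee_pos: [0.3663, -0.4015, 0.2584]
tool_rot: [-3.141, 0.001, 3.106]
wrist_force: [1.0, 0.0, -0.1]
width: 0.0855
```

Call:
move_arm(
  translation=[
    [-2.5,4,0],
    [-2.5,4,0],
    [-2.5,4,0],
    [0,0,0],
    [0,0,0],
  ],
  spin=[0,0,0,0,0],
)

```text
time: 3.07
ee_pos: [0.4369, -0.2967, 0.2579]
tool_rot: [3.141, 0.001, 3.113]
wrist_force: [-0.3, -1.2, 0.3]
width: 0.0854
```

```bash
python3 - <<'E'
from h import *
o=sensors.observe();print(o["joint_pos"])
s=snap("wrist"); crop(s,"w1.png",0,0,512,384,1.56)
s=snap("top"); crop(s,"t1.png",0,0,512,384,1.56)
go(.47,-.12,.26,3.114)
E
```

```text
[ 1.06436169  0.41233563 -0.79877384  1.76539314  0.327331    1.1018367
  1.69917796]
pos [ 0.4349 -0.3     0.2574] rot [-3.1412e+00 -8.0000e-04  3.1067e+00] w 0.0855 F [ 0.9  0.3 -0.8] t 3.2
spin deg -0.42 | d before spin (cm) [-2.88 18.11 -0.27] | d after spin [-3.02 18.09 -0.26]
```

View pics/w1.png

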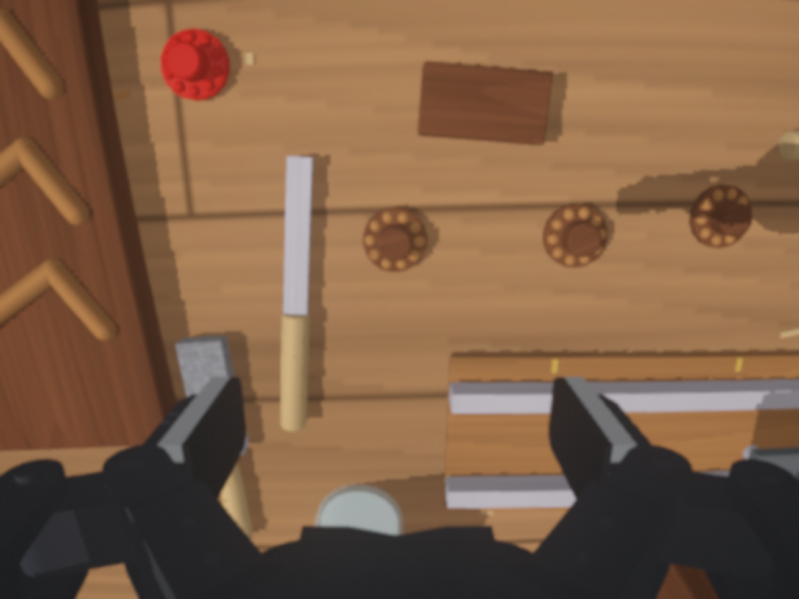

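View pics/t1.png

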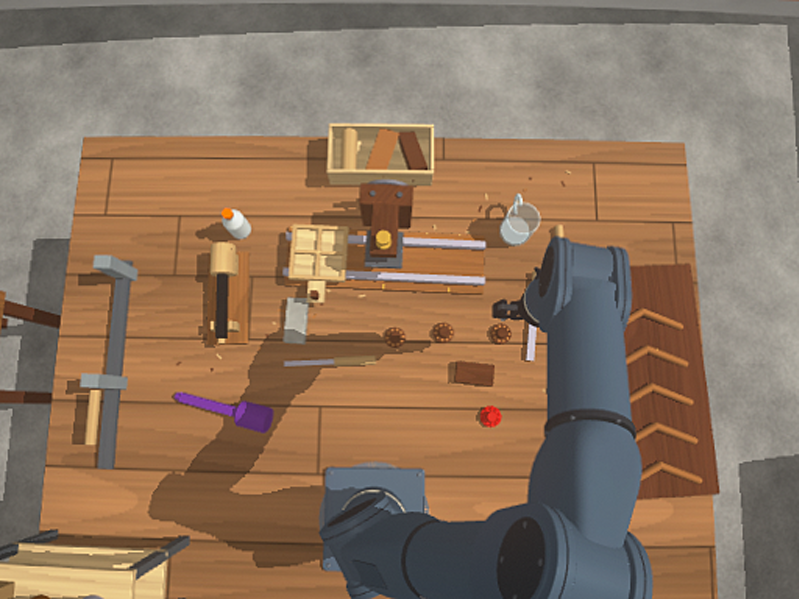

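```bash
python3 - <<'E'
from h import *
w=load("wrist"); f=lambda x,y:(x/1.5625-.2,y/1.5625-.2)
p=lambda n,v:print(n,np.round(v,4))
for c in [(396,239),(579,235),(724,214)]: p("flange",at(w,*f(*c),.008))
p("mark0",at(w,*f(555,366),.012));p("mark1",at(w,*f(739,364),.012))
for c in [(450,383),(450,414),(447,475),(447,508)]: p("rail",at(w,*f(*c),.03 ))
p("bed edge",at(w,*f(455,352),.015));p("bed edge",at(w,*f(797,351),.015))
E
```

```text
flange [ 0.4342 -0.2976  0.008 ]
flange [ 0.4346 -0.1571  0.008 ]
flange [ 0.4201 -0.0411  0.008 ]
mark0 [ 0.5411 -0.1712  0.012 ]
mark1 [ 0.5461 -0.0114  0.012 ]
rail [ 0.5446 -0.2587  0.03  ]
rail [ 0.5717 -0.2586  0.03  ]
rail [ 0.6286 -0.2609  0.03  ]
rail [ 0.6618 -0.2608  0.03  ]
bed edge [ 0.5249 -0.2533  0.015 ]
bed edge [0.5354 0.0391 0.015 ]
```

Call:
move_arm(
  translation=[
    [-1,4,0],
    [-1,4,0],
    [-1,4,0],
    [0,4,0],
    [0,4,0],
    [0,4,0],
    [0,4,0],
    [0,4,0],
    [0,3,0],
    [0,3,0],
  ],
  spin=[0,0,0,0,0,0,0,0,0,0],
)

```text
time: 4.0
ee_pos: [0.4786, 0.0794, 0.2576]
tool_rot: [-3.141, -0.0, 3.105]
wrist_force: [0.0, -0.8, -0.5]
width: 0.0853
```

Call:
move_arm(
  translation=[
    [0,0,0],
    [0,0,0],
    [0,0,0],
  ],
  spin=[0,0,0],
)

```text
time: 4.25
ee_pos: [0.4787, 0.0775, 0.2573]
tool_rot: [-3.141, -0.001, 3.105]
wrist_force: [-0.1, -0.7, 0.5]
width: 0.0853
```

```bash
python3 - <<'E'
from h import *
s=snap("wrist"); crop(s,"w2.png",0,0,512,384,1.5625)
go(.516,.148,.2,3.114)
E
```

```text
pos [0.4786 0.0772 0.2573] rot [-3.1407e+00 -8.0000e-04  3.1039e+00] w 0.0853 F [ 0.7 -0.3  0.4] t 4.3
spin deg -0.58 | d before spin (cm) [-3.47  7.23  5.72] | d after spin [-3.54  7.18  5.73]
```

View pics/w2.png

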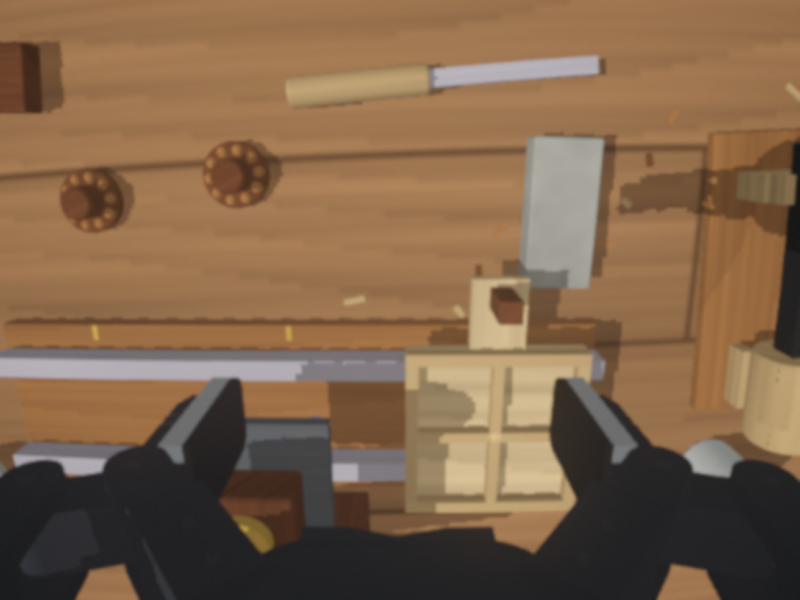

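```bash
python3 - <<'E'
from h import *
w=load("wrist"); crop(w,"w2c.png",250,160,400,260,5)
E
```

```text
(no output)
```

View pics/w2c.png

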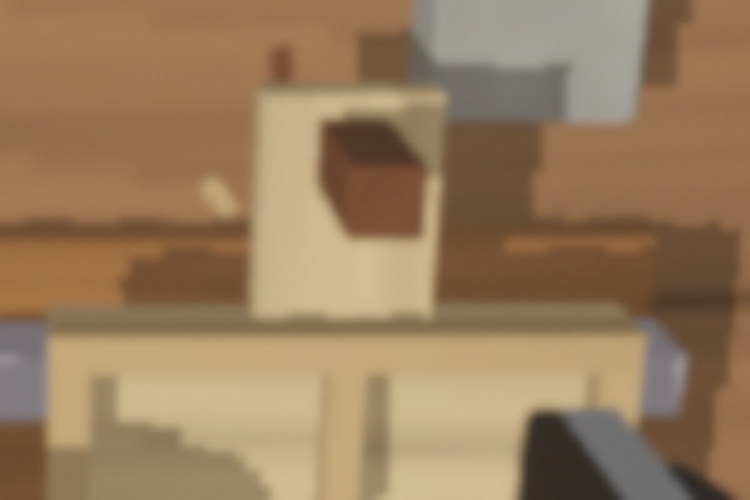

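```bash
python3 - <<'E'
from h import *
w=load("wrist"); c=lambda x,y:(250+x/5-.4,160+y/5-.4); f=lambda x,y:(x/1.5625-.2,y/1.5625-.2)
print("post",at(w,*c(384,202),.084))
for q in [(47,333),(645,333)]: print("sled near corners",at(w,*c(*q),.056))
for q in [(406,513)]: print("sled far corner",at(w,*f(*q),.056))
for q in [(92,201),(236,174)]: print("ros",at(w,*f(*q),.008))
print("marks",at(w,*f(95,332),.012),at(w,*f(289,333),.012))
go(.516,.148,.2,3.1106)
E
```

```text
post [0.51281679 0.1483731  0.084     ]
sled near corners [0.54968824 0.08020149 0.056     ]
sled near corners [0.5551374  0.21443934 0.056     ]
sled far corner [0.68571652 0.07664144 0.056     ]
ros [ 0.43592856 -0.15666349  0.008     ]
ros [ 0.42197954 -0.04062718  0.008     ]
marks [ 0.54098915 -0.17220328  0.012     ] [ 0.54676686 -0.01119207  0.012     ]
pos [0.4786 0.0772 0.2573] rot [-3.1407e+00 -8.0000e-04  3.1039e+00] w 0.0853 F [ 0.7 -0.3  0.4] t 4.3
spin deg -0.38 | d before spin (cm) [-3.47  7.23  5.72] | d after spin [-3.51  7.2   5.73]
```

```bash
python3 - <<'E'
from h import *
go(.5128,.1484,.052,3.1086)
E
```

```text
pos [0.4786 0.0772 0.2573] rot [-3.1407e+00 -8.0000e-04  3.1039e+00] w 0.0853 F [ 0.7 -0.3  0.4] t 4.3
spin deg -0.27 | d before spin (cm) [-3.16  7.27 20.52] | d after spin [-3.18  7.23 20.53]
```

Call:
move_arm(
  translation=[
    [-1.0,2.4,3],
    [-1.0,2.4,3],
    [-1.2,2.4,3],
    [0,0,2],
    [0,0,0],
    [0,0,0],
  ],
  spin=[-0.3,0,0,0,0,0],
)

```text
time: 4.8
ee_pos: [0.5123, 0.1484, 0.1469]
tool_rot: [-3.14, -0.003, 3.11]
wrist_force: [0.4, 0.5, 0.0]
width: 0.0856
```

```bash
python3 - <<'E'
from h import *
go(.5128,.1484,.052,3.1086)
s=snap("wrist"); crop(s,"w3.png",0,0,512,384,1.5625)
E
```

```text
pos [0.5123 0.1484 0.1469] rot [-3.1401e+00 -2.7000e-03  3.1104e+00] w 0.0856 F [0.4 0.5 0. ] t 4.8
spin deg 0.11 | d before spin (cm) [-0.07  0.02  9.49] | d after spin [-0.05  0.01  9.49]
```

View pics/w3.png

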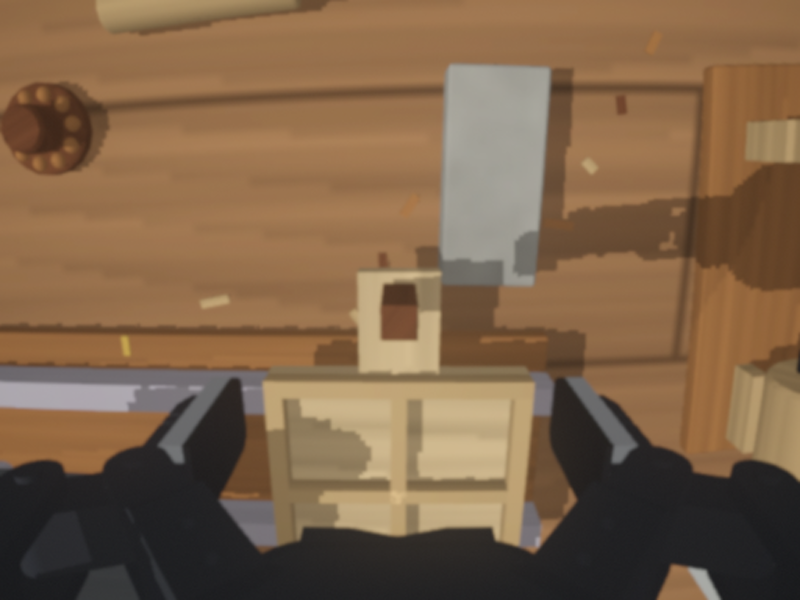

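Call:
move_arm(
  translation=[
    [0,0,2],
    [0,0,2],
    [0,0,2],
    [0,0,2],
    [0,0,1.5],
    [0,0,0],
  ],
  spin=[0,0,0,0,0,0],
)

```text
time: 5.35
ee_pos: [0.5127, 0.1482, 0.0521]
tool_rot: [-3.14, -0.001, 3.11]
wrist_force: [-1.0, -0.6, 0.8]
width: 0.0852
```

Call:
move_arm(
  translation=[
    [0,0,0],
    [0,0,0],
    [0,0,0],
    [0,0,0],
    [0,0,0],
    [0,0,0],
    [0,0,0],
    [0,0,0],
  ],
  spin=[0,0,0,0,0,0,0,0],
  gripper=-1,
)

```text
time: 6.02
ee_pos: [0.513, 0.1506, 0.0534]
tool_rot: [3.141, 0.001, 3.112]
wrist_force: [-1.1, -0.6, 7.7]
width: 0.0151
```

```bash
python3 - <<'E'
from h import *
w=load("wrist"); f=lambda x,y:(x/1.5625-.2,y/1.5625-.2)
print("post",at(w,*f(400,323),.084))
for q in [(264,381),(532,381)]: print("sled near corners",at(w,*f(*q),.056))
go(.5128,.1484-.32)
E
```

```text
post [0.51307086 0.14944702 0.084     ]
sled near corners [0.55073713 0.08132556 0.056     ]
sled near corners [0.55473578 0.21340192 0.056     ]
pos [0.513  0.1506 0.0534] rot [3.1414e+00 1.0000e-03 3.1121e+00] w 0.0151 F [-1.1 -0.6  7.7] t 6.0
spin deg 0.00 | d before spin (cm) [ -0.93 -32.2   -0.  ] | d after spin [ -0.93 -32.2   -0.  ]
```

Call:
move_arm(
  translation=[
    [0,-0.2,0],
    [0,-0.4,0],
    [0,-0.4,0],
    [0,-0.4,0],
    [0,-0.4,0],
    [0,-0.4,0],
    [0,-0.4,0],
    [0,-0.4,0],
    [0,-0.4,0],
    [0,-0.4,0],
  ],
  spin=[0,0,0,0,0,0,0,0,0,0],
)

```text
time: 6.85
ee_pos: [0.5118, 0.115, 0.0534]
tool_rot: [3.138, 0.001, 3.114]
wrist_force: [-2.4, 8.3, 4.8]
width: 0.0154
```

Call:
move_arm(
  translation=[
    [0,-0.4,0],
    [0,-0.4,0],
    [0,-0.4,0],
    [0,-0.4,0],
    [0,-0.4,0],
    [0,-0.4,0],
    [0,-0.4,0],
    [0,-0.4,0],
    [0,-0.4,0],
    [0,-0.4,0],
  ],
  spin=[0,0,0,0,0,0,0,0,0,0],
)

```text
time: 7.68
ee_pos: [0.5103, 0.0736, 0.0534]
tool_rot: [3.14, 0.001, 3.113]
wrist_force: [-3.3, 3.8, 10.9]
width: 0.0151
```

Works smoothly, so I'll continue.

Call:
move_arm(
  translation=[
    [0,-0.45,0],
    [0,-0.45,0],
    [0,-0.45,0],
    [0,-0.45,0],
    [0,-0.45,0],
    [0,-0.45,0],
    [0,-0.45,0],
    [0,-0.45,0],
    [0,-0.45,0],
    [0,-0.45,0],
  ],
  spin=[0,0,0,0,0,0,0,0,0,0],
)

```text
time: 8.52
ee_pos: [0.5086, 0.0257, 0.0533]
tool_rot: [-3.139, -0.0, 3.111]
wrist_force: [-4.4, -5.1, 14.6]
width: 0.0153
```

Call:
move_arm(
  translation=[
    [0,-0.45,0],
    [0,-0.45,0],
    [0,-0.45,0],
    [0,-0.45,0],
    [0,-0.45,0],
    [0,-0.45,0],
    [0,-0.45,0],
    [0,-0.45,0],
    [0,-0.45,0],
    [0,-0.45,0],
  ],
  spin=[0,0,0,0,0,0,0,0,0,0],
)

```text
time: 9.35
ee_pos: [0.5071, -0.0171, 0.0533]
tool_rot: [3.141, -0.0, 3.113]
wrist_force: [-5.6, 3.6, 12.7]
width: 0.0154
```

Call:
move_arm(
  translation=[
    [0,-0.45,0],
    [0,-0.45,0],
    [0,-0.45,0],
    [0,-0.45,0],
    [0,-0.45,0],
    [0,-0.45,0],
    [0,-0.45,0],
    [0,-0.45,0],
    [0,-0.45,0],
    [0,-0.45,0],
  ],
  spin=[0,0,0,0,0,0,0,0,0,0],
)

```text
time: 10.18
ee_pos: [0.5056, -0.0603, 0.0534]
tool_rot: [3.139, -0.001, 3.114]
wrist_force: [-6.4, 9.0, 14.2]
width: 0.0151
```

Call:
move_arm(
  translation=[
    [0,-0.45,0],
    [0,-0.45,0],
    [0,-0.45,0],
    [0,-0.45,0],
    [0,-0.45,0],
    [0,-0.45,0],
    [0,-0.45,0],
    [0,-0.45,0],
    [0,-0.45,0],
    [0,-0.45,0],
  ],
  spin=[0,0,0,0,0,0,0,0,0,0],
)

```text
time: 11.02
ee_pos: [0.5039, -0.1084, 0.0533]
tool_rot: [-3.14, -0.002, 3.112]
wrist_force: [-7.5, -2.6, 16.7]
width: 0.0152
```

Call:
move_arm(
  translation=[
    [0,-0.45,0],
    [0,-0.45,0],
    [0,-0.45,0],
    [0,-0.45,0],
    [0,-0.45,0],
    [0,-0.45,0],
    [0,-0.45,0],
    [0,-0.45,0],
    [0,-0.45,0],
    [0,-0.45,0],
  ],
  spin=[0,0,0,0,0,0,0,0,0,0],
)

```text
time: 11.85
ee_pos: [0.5023, -0.1541, 0.0533]
tool_rot: [-3.139, -0.002, 3.111]
wrist_force: [-9.0, -1.8, 16.3]
width: 0.0148
```

```bash
python3 - <<'E'
from h import *
go(.5030,.1495-.32)
E
```

```text
pos [ 0.5023 -0.1541  0.0533] rot [-3.1391e+00 -2.1000e-03  3.1111e+00] w 0.0148 F [-9.  -1.8 16.3] t 11.8
spin deg 0.00 | d before spin (cm) [-0.12 -1.64  0.  ] | d after spin [-0.12 -1.64 -0.  ]
```

Call:
move_arm(
  translation=[
    [0.05,-0.4,0],
    [0.05,-0.4,0],
    [0.05,-0.4,0],
    [0,-0.3,0],
    [0,-0.2,0],
    [0,0,0],
    [0,0,0],
  ],
  spin=[0,0,0,0,0,0,0],
)

```text
time: 12.43
ee_pos: [0.5017, -0.1701, 0.0534]
tool_rot: [-3.141, 0.0, 3.112]
wrist_force: [-3.0, -0.8, 10.2]
width: 0.0153
```

Call:
move_arm(
  translation=[
    [0,0,0],
    [0,0,0],
    [0,0,0],
    [0,0,0],
    [0,0,0],
    [0,0,0],
  ],
  spin=[0,0,0,0,0,0],
  gripper=1,
)

```text
time: 12.93
ee_pos: [0.5018, -0.1694, 0.0526]
tool_rot: [3.141, -0.0, 3.112]
wrist_force: [-0.1, -0.3, 0.2]
width: 0.0845
```

Call:
move_arm(
  translation=[
    [0,0,-2],
    [0,0,-3],
    [0,0,-4],
    [0,0,-4],
    [2,1,-2],
    [2,2,0],
    [0,0,0],
    [0,0,0],
  ],
  spin=[0,0,0,0,0,0,0,0],
)

```text
time: 13.6
ee_pos: [0.462, -0.1378, 0.2032]
tool_rot: [-3.14, 0.0, 3.114]
wrist_force: [0.9, 0.2, -0.7]
width: 0.0855
```

```bash
python3 - <<'E'
from h import *
o=sensors.observe();print(o["joint_pos"])
s=snap("wrist"); crop(s,"w4.png",0,0,512,384,1.5625)
s=snap("top"); crop(s,"t4.png",200,110,360,230,5)
go()
E
```

```text
[ 0.83327831  0.4288741  -0.89871281  1.95125811  0.41193618  0.95442543
  1.2767658 ]
pos [ 0.4629 -0.1388  0.2025] rot [-3.1413  0.      3.112 ] w 0.0852 F [-0.2  0.8  0.3] t 13.7
spin deg 0.00 | d before spin (cm) [0. 0. 0.] | d after spin [0. 0. 0.]
```

View pics/w4.png

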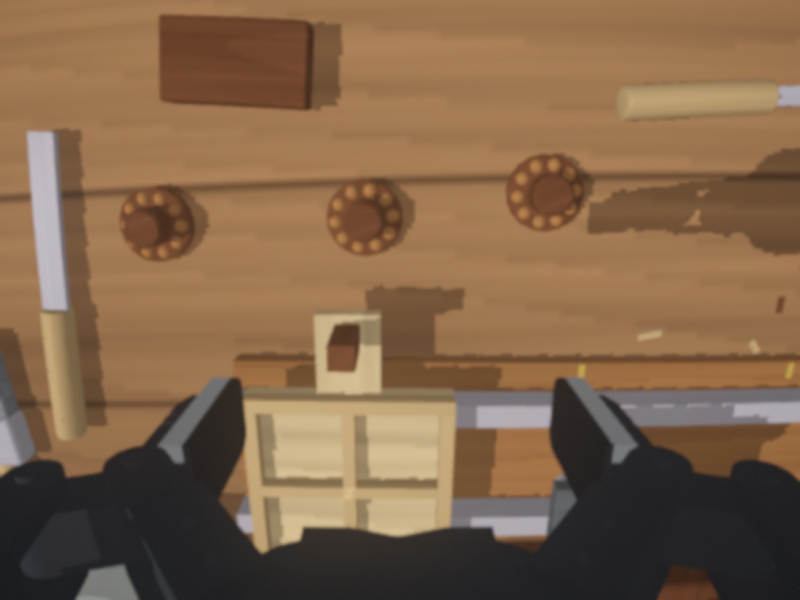

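View pics/t4.png

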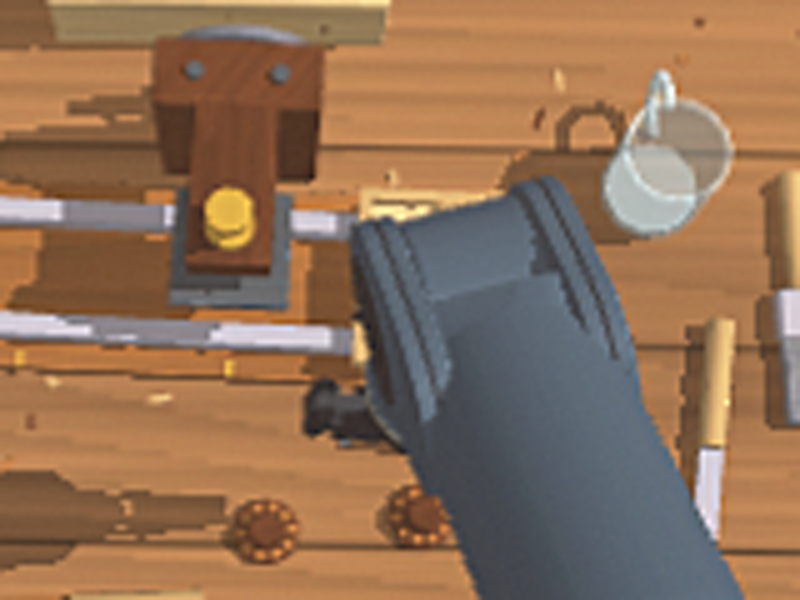

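```bash
python3 - <<'E'
from h import *
w=load("wrist"); f=lambda x,y:(x/1.5625-.2,y/1.5625-.2)
p=lambda n,v:print(n,np.round(v,4))
for a,b in [((157,223),(146,227)),((365,217),(361,219)),((546,192),(551,193))]: p("ros flange",at(w,*f(*a),.009));p("ros boss",at(w,*f(*b),.028))
p("post",at(w,*f(341,359),.084))
for q in [(246,402),(456,402)]: p("sled near corners",at(w,*f(*q),.056))
for q in [(348,440),(348,490),(256,490),(444,490)]: p("sled walls x/cross",at(w,*f(*q),.056))
p("marks",[at(w,*f(582,371),.012),at(w,*f(790,371),.012)])
E
```

```text
ros flange [ 0.434  -0.2962  0.009 ]
ros boss [ 0.4339 -0.2947  0.028 ]
ros flange [ 0.4349 -0.1582  0.009 ]
ros boss [ 0.4337 -0.1594  0.028 ]
ros flange [ 0.4217 -0.0414  0.009 ]
ros boss [ 0.4207 -0.0436  0.028 ]
post [ 0.5019 -0.1696  0.084 ]
sled near corners [ 0.5411 -0.2343  0.056 ]
sled near corners [ 0.5441 -0.1041  0.056 ]
sled walls x/cross [ 0.569  -0.1722  0.056 ]
sled walls x/cross [ 0.6067 -0.1744  0.056 ]
sled walls x/cross [ 0.606  -0.2355  0.056 ]
sled walls x/cross [ 0.6083 -0.1114  0.056 ]
marks [[ 0.5461 -0.0103  0.012 ]
 [ 0.5533  0.1501  0.012 ]]
```

```bash
python3 - <<'E'
from h import *
go(.4345,-.1585,.013,3.1066)
E
```

```text
pos [ 0.4629 -0.1388  0.2025] rot [-3.1413  0.      3.112 ] w 0.0852 F [-0.2  0.8  0.3] t 13.7
spin deg 0.31 | d before spin (cm) [ 2.78 -2.05 18.95] | d after spin [ 2.76 -2.07 18.95]
```

Call:
move_arm(
  translation=[
    [1.4,-1,2],
    [1.4,-1.1,2],
    [0,0,3],
    [0,0,3],
    [0,0,3],
    [0,0,2],
    [0,0,0],
    [0,0,0],
  ],
  spin=[0.3,0,0,0,0,0,0,0],
)

```text
time: 14.37
ee_pos: [0.4338, -0.1581, 0.0518]
tool_rot: [3.14, -0.003, 3.108]
wrist_force: [-0.4, -0.3, 0.6]
width: 0.0854
```

```bash
python3 - <<'E'
from h import *
go(.4345,-.1585,.013,3.1066)
s=snap("wrist"); crop(s,"w5.png",0,0,512,384,1.5625)
E
```

```text
pos [ 0.4338 -0.1581  0.0518] rot [ 3.1404e+00 -2.5000e-03  3.1075e+00] w 0.0854 F [-0.4 -0.3  0.6] t 14.4
spin deg 0.05 | d before spin (cm) [-0.08 -0.04  3.88] | d after spin [-0.07 -0.04  3.88]
```

View pics/w5.png

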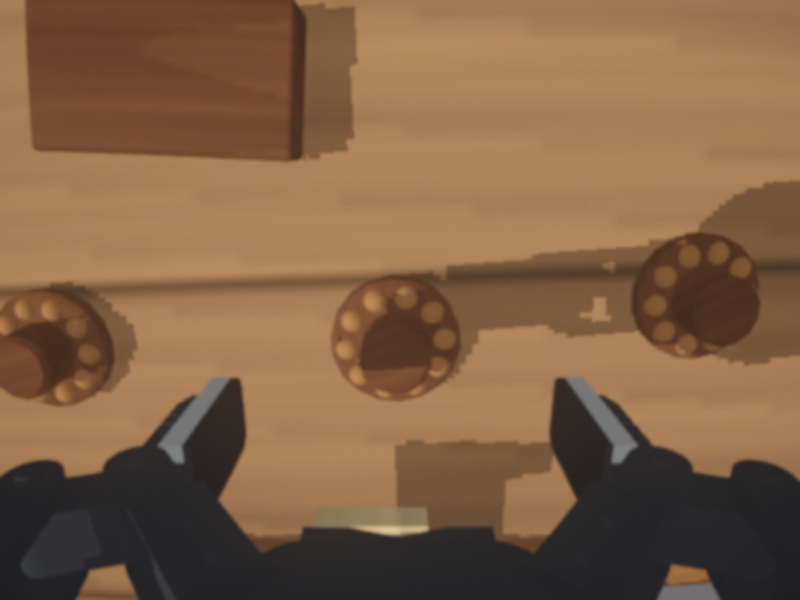

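```bash
python3 - <<'E'
from h import *
w=load("wrist"); f=lambda x,y:(x/1.5625-.2,y/1.5625-.2)
p=lambda n,v:print(n,np.round(v,4))
p("fl",at(w,*f(396,338),.008)); p("boss",at(w,*f(395,364),.028))
E
```

```text
fl [ 0.4341 -0.1585  0.008 ]
boss [ 0.4363 -0.1589  0.028 ]
```

Call:
move_arm(
  translation=[
    [-0.1,0,1.3],
    [0,0,1.3],
    [0,0,1.2],
    [0,0,0],
    [0,0,0],
  ],
  spin=[0,0,0,0,0],
)

```text
time: 14.83
ee_pos: [0.4357, -0.1587, 0.0156]
tool_rot: [-3.141, 0.001, 3.107]
wrist_force: [-0.3, -0.3, 0.5]
width: 0.0853
```

Call:
move_arm(
  translation=[
    [0,0,0],
    [0,0,0],
    [0,0,0],
    [0,0,0],
    [0,0,0],
    [0,0,0],
    [0,0,0],
    [0,0,0],
  ],
  spin=[0,0,0,0,0,0,0,0],
  gripper=-1,
)

```text
time: 15.5
ee_pos: [0.4352, -0.1585, 0.0153]
tool_rot: [-3.141, 0.001, 3.107]
wrist_force: [-1.8, 0.1, 11.9]
width: 0.0229
```

```bash
python3 - <<'E'
from h import *
go(.4345,-.1585,.12,3.1066)
E
```

```text
pos [ 0.4352 -0.1585  0.0153] rot [-3.1408e+00  6.0000e-04  3.1072e+00] w 0.0229 F [-1.8  0.1 11.9] t 15.5
spin deg 0.03 | d before spin (cm) [ 6.000e-02 -1.000e-02 -1.047e+01] | d after spin [  0.07   0.   -10.47]
```

Call:
move_arm(
  translation=[
    [0,0,-1],
    [0,0,-3],
    [0,0,-3],
    [0,0,-3],
    [0,0,-1.5],
    [0,0,0],
    [0,0,0],
  ],
  spin=[0,0,0,0,0,0,0],
)

```text
time: 16.08
ee_pos: [0.4352, -0.1589, 0.1301]
tool_rot: [-3.141, 0.001, 3.106]
wrist_force: [-0.1, -0.1, -1.0]
width: 0.0235
```

```bash
python3 - <<'E'
from h import *
o=sensors.observe();print(o["joint_pos"])
s=snap("wrist"); crop(s,"w6.png",0,0,512,384,1.5625)
s=snap("side"); crop(s,"s6.png",180,150,380,300,4)
go(.6406,-.1434,.14,3.1066)
E
```

```text
[ 0.82976057  0.49792139 -0.82777879  2.08996071  0.53037151  0.77113471
  1.20456137]
pos [ 0.4343 -0.1585  0.1288] rot [ 3.1414e+00 -1.3000e-03  3.1068e+00] w 0.023 F [-0.2  0.5  0.4] t 16.2
spin deg 0.01 | d before spin (cm) [-20.56   2.23  -1.15] | d after spin [-20.56   2.24  -1.12]
```

View pics/w6.png

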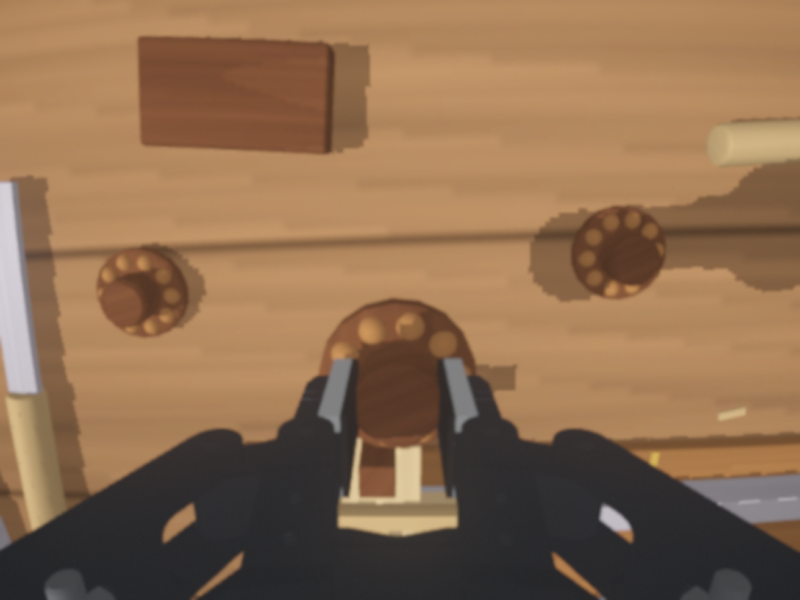

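View pics/s6.png

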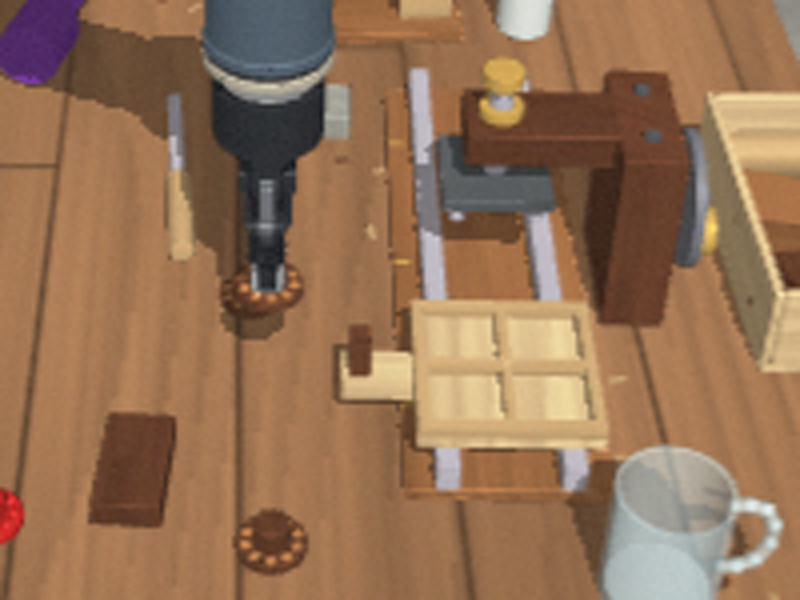

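```bash
python3 - <<'E'
from h import *
w=load("side"); f=lambda x,y:(180+x/4-.375,150+y/4-.375)
p=lambda n,v:print(n,np.round(v,4))
P=[at(w,*f(*q),.056)[:2] for q in [(412,301),(587,304),(606,437),(417,436)]]
p("",P);p("C",np.mean(P,0)); p("cross",at(w,*f(503,366),.056))
C=np.array([.6085,-.1733]);ax=np.array([.9994,-.035]);ay=np.array([.035,.9994])
print(np.round(proj(w,[np.r_[C+.067*(a*ax+b*ay),.056] for a,b in [(-1,1),(1,1),(1,-1),(-1,-1),(0,0)]])*4-[4*180-1.5,4*150-1.5],0))
E
```

```text
[[ 0.5484 -0.1062]
 [ 0.6814 -0.1115]
 [ 0.6735 -0.2496]
 [ 0.5409 -0.2464]]
C [ 0.6111 -0.1784]
cross [ 0.6095 -0.1776  0.056 ]
[[406. 299.]
 [582. 302.]
 [604. 430.]
 [414. 427.]
 [501. 362.]]
```

```bash
python3 - <<'E'
from h import *
w=load("side"); crop(w,"s6c.png",260,215,340,270,10)
C=np.array([.6085,-.1733]);ax=np.array([.9994,-.035]);ay=np.array([.035,.9994])
q=proj(w,[np.r_[C+.067*(a*ax+b*ay),.056] for a,b in [(-1,1),(1,1),(1,-1),(-1,-1),(0,0)]]+[np.r_[C-.107*ax,.084]])
print(np.round((q-[260,215]+.5)*10-.5,0))
E
```

```text
[[215.  99.]
 [655. 105.]
 [710. 425.]
 [235. 419.]
 [453. 255.]
 [ 91. 180.]]
```

View pics/s6c.png

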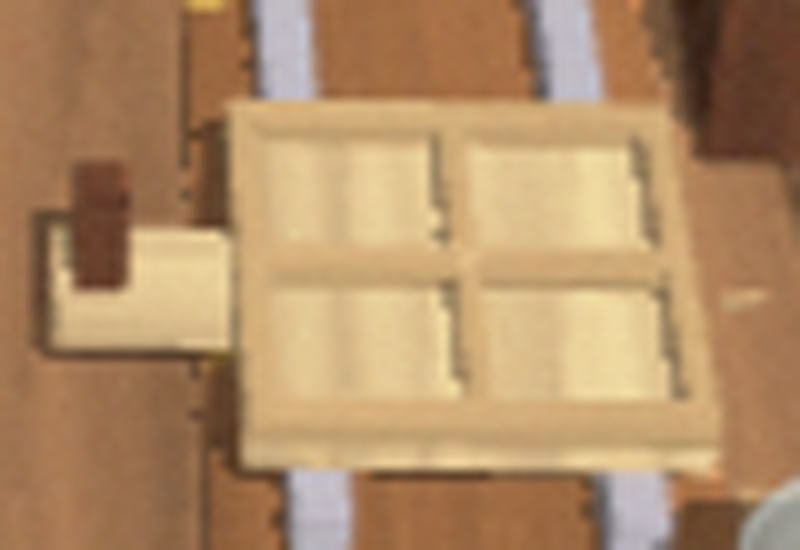

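Call:
move_arm(
  translation=[
    [-2,0.2,-0.2],
    [-3,0.3,0],
    [-3,0.4,0],
    [-3,0.4,0],
    [-3,0.4,0],
    [-3,0.3,0],
    [-2.2,0.2,0],
    [-1.3,0,0],
    [0,0,0],
    [0,0,0],
  ],
  spin=[0,0,0,0,0,0,0,0,0,0],
)

```text
time: 17.02
ee_pos: [0.64, -0.1429, 0.1296]
tool_rot: [3.141, -0.003, 3.108]
wrist_force: [0.2, -0.7, -0.6]
width: 0.0231
```

```bash
python3 - <<'E'
from h import *
s=snap("wrist"); crop(s,"w7.png",0,0,512,384,1.5625)
go(.6411,-.1433,.068,3.1066)
E
```

```text
pos [ 0.6394 -0.1432  0.13  ] rot [ 3.1414e+00 -2.9000e-03  3.1077e+00] w 0.0231 F [-0.3  0.1 -0.8] t 17.1
spin deg 0.06 | d before spin (cm) [-0.19 -0.    6.2 ] | d after spin [-0.17 -0.    6.2 ]
```

View pics/w7.png

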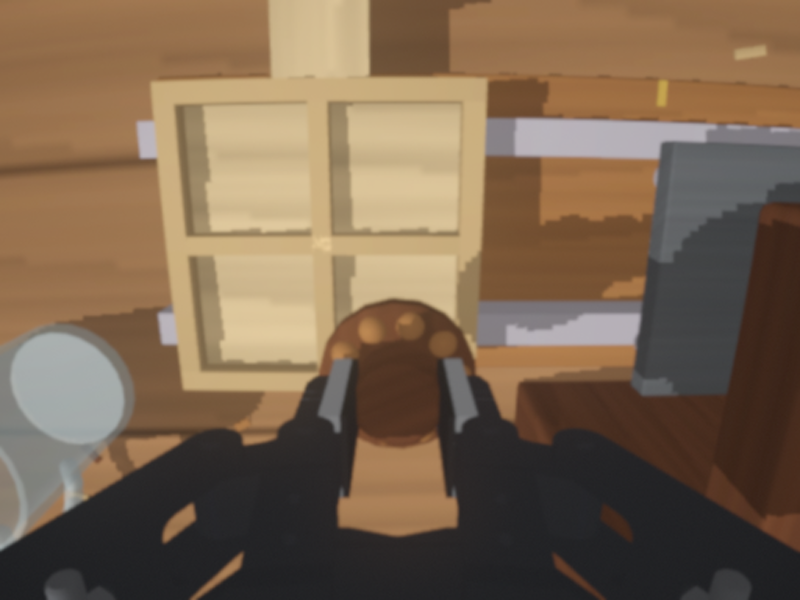

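```bash
python3 - <<'E'
from h import *
w=load("wrist"); f=lambda x,y:(x/1.5625-.2,y/1.5625-.2)
p=lambda n,v:print(n,np.round(v,4))
p("corners",[at(w,*f(*q),.056)[:2] for q in [(152,83),(488,79),(182,390)]]); p("cross",at(w,*f(321,243),.056))
A=[at(w,*f(*q),.056)[:2] for q in [(488,79),(182,390)]]; p("C",np.mean(A,0))
p("leading far pocket walls y",[at(w,*f(*q),.056)[:2] for q in [(332,290),(461,290)]])
crop(w,"w7c.png",90,40,320,260,3.4)
E
```

```text
corners [[ 0.5401 -0.2378]
 [ 0.5446 -0.1038]
 [ 0.6739 -0.2438]]
cross [ 0.6078 -0.1738  0.056 ]
C [ 0.6093 -0.1738]
leading far pocket walls y [[ 0.6284 -0.1705]
 [ 0.6303 -0.115 ]]
```

View pics/w7c.png

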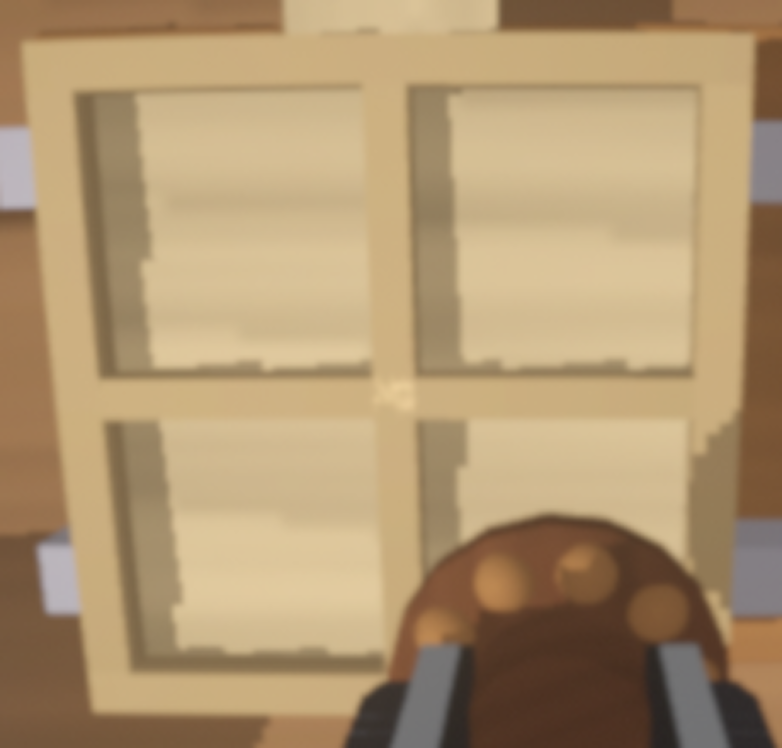

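Call:
move_arm(
  translation=[
    [-0.15,0,1.5],
    [0,0,1.5],
    [0,0,1.5],
    [0,0,0.8],
    [0,0,0],
    [0,0,0],
    [0,0,0],
  ],
  spin=[0,0,0,0,0,0,0],
)

```text
time: 17.65
ee_pos: [0.6424, -0.1435, 0.0793]
tool_rot: [3.142, 0.001, 3.107]
wrist_force: [0.4, 0.3, -0.8]
width: 0.0232
```

```bash
python3 - <<'E'
from h import *
go(.641,-.1435,.0625,3.1066)
E
```

```text
pos [ 0.6424 -0.1435  0.0793] rot [3.1416e+00 8.0000e-04 3.1070e+00] w 0.0232 F [ 0.4  0.3 -0.8] t 17.6
spin deg 0.02 | d before spin (cm) [0.14 0.   1.68] | d after spin [0.14 0.   1.68]
```

Call:
move_arm(
  translation=[
    [0.05,0,0.5],
    [0,0,0.4],
    [0,0,0.3],
    [0,0,0.3],
    [0,0,0],
    [0,0,0],
  ],
  spin=[0,0,0,0,0,0],
)

```text
time: 18.15
ee_pos: [0.6416, -0.1435, 0.0634]
tool_rot: [3.142, -0.0, 3.107]
wrist_force: [-1.4, 0.4, -0.4]
width: 0.0232
```

```bash
python3 - <<'E'
from h import *
go(.641,-.1435,.0615,3.1066)
E
```

```text
pos [ 0.6416 -0.1435  0.0634] rot [ 3.1415e+00 -3.0000e-04  3.1071e+00] w 0.0232 F [-1.4  0.4 -0.4] t 18.1
spin deg 0.03 | d before spin (cm) [ 0.06 -0.    0.19] | d after spin [ 0.06 -0.    0.19]
```

Call:
move_arm(
  translation=[
    [0,0,0.15],
    [0,0,0],
    [0,0,0],
  ],
  spin=[0,0,0],
)

```text
time: 18.4
ee_pos: [0.6417, -0.1436, 0.0622]
tool_rot: [-3.142, 0.0, 3.107]
wrist_force: [0.8, -0.4, -0.1]
width: 0.023
```

Call:
move_arm(
  translation=[
    [0,0,0],
    [0,0,0],
    [0,0,0],
    [0,0,0],
    [0,0,0],
  ],
  spin=[0,0,0,0,0],
  gripper=-0.1,
)

```text
time: 18.82
ee_pos: [0.6417, -0.1435, 0.0622]
tool_rot: [3.142, 0.0, 3.107]
wrist_force: [-0.5, -0.2, 0.0]
width: 0.0387
```

Call:
move_arm(
  translation=[
    [0,0,-1],
    [0,0,-3],
    [0,0,-3],
    [0,0,0],
    [0,0,0],
  ],
  spin=[0,0,0,0,0],
)

```text
time: 19.23
ee_pos: [0.6429, -0.1434, 0.1348]
tool_rot: [-3.141, 0.004, 3.107]
wrist_force: [0.5, -0.9, 0.1]
width: 0.0384
```

```bash
python3 - <<'E'
from h import *
s=snap("wrist"); crop(s,"w8.png",0,0,512,384,1.5625)
go(.422,-.041,.13,3.1066)
E
```

```text
pos [ 0.6419 -0.1437  0.1332] rot [-3.1411e+00  1.4000e-03  3.1069e+00] w 0.0386 F [-0.8  0.3 -0.5] t 19.3
spin deg 0.02 | d before spin (cm) [22.34  9.5   0.28] | d after spin [22.34  9.49  0.32]
```

View pics/w8.png

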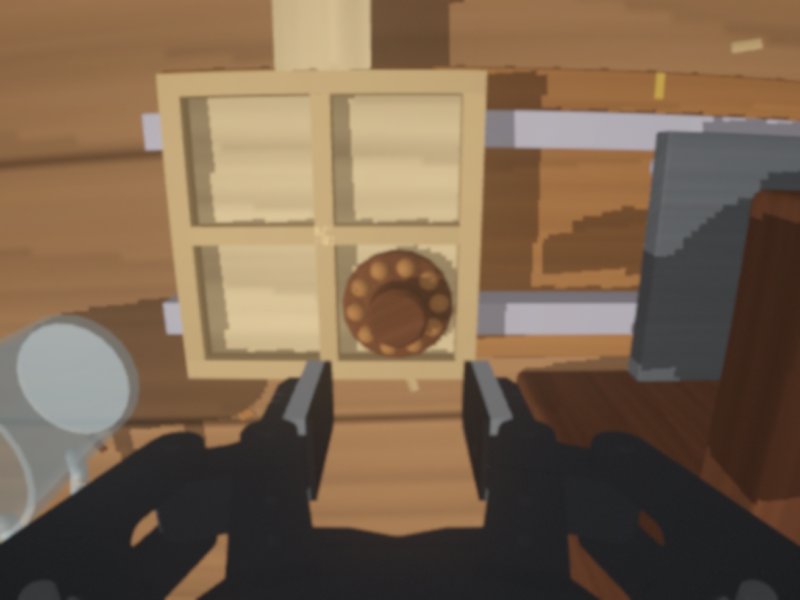

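Call:
move_arm(
  translation=[
    [2,0,0],
    [3.5,0,0],
    [3.5,0,0],
    [3.5,1,0],
    [3.5,2,0],
    [3.3,2.5,0],
    [2,2.5,0],
    [1,1.5,0],
    [0,0,0],
    [0,0,0],
  ],
  spin=[0,0,0,0,0,0,0,0,0,0],
  gripper=1,
)

```text
time: 20.12
ee_pos: [0.4215, -0.0407, 0.132]
tool_rot: [-3.141, -0.001, 3.109]
wrist_force: [-0.2, -0.5, -1.2]
width: 0.0852
```

```bash
python3 - <<'E'
from h import *
s=snap("wrist"); crop(s,"w9.png",0,0,512,384,1.5625)
go(.422,-.041,.013,3.1066)
E
```

```text
pos [ 0.4221 -0.0413  0.1319] rot [-3.1413e+00 -5.0000e-04  3.1075e+00] w 0.0852 F [ 0.7  0.  -0.2] t 20.2
spin deg 0.05 | d before spin (cm) [ 0.    0.03 11.89] | d after spin [1.000e-02 3.000e-02 1.189e+01]
```

View pics/w9.png

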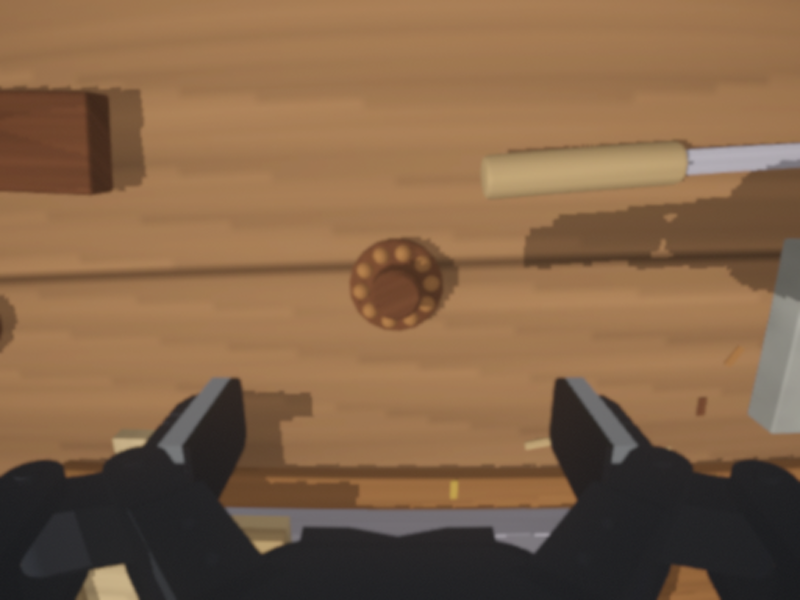

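```bash
python3 - <<'E'
from h import *
w=load("wrist"); f=lambda x,y:(x/1.5625-.2,y/1.5625-.2)
p=lambda n,v:print(n,np.round(v,4))
p("fl",at(w,*f(397,284),.008)); p("boss",at(w,*f(396,292),.028)); print(proj(w,[.434,-.2965,.01])*1.5625)
E
```

```text
fl [ 0.4213 -0.0408  0.008 ]
boss [ 0.4202 -0.0413  0.028 ]
[[-43.12588002 320.37008013]]
```

Call:
move_arm(
  translation=[
    [0,0,2],
    [0,0,3],
    [0,0,3],
    [0,0,2],
    [0,0,1.7],
    [0,0,0],
    [0,0,0],
  ],
  spin=[0,0,0,0,0,0,0],
)

```text
time: 20.75
ee_pos: [0.4219, -0.0413, 0.0144]
tool_rot: [-3.141, -0.002, 3.107]
wrist_force: [0.1, 0.7, -0.2]
width: 0.0856
```

```bash
python3 - <<'E'
from h import *
go(.422,-.041,.015,3.1066)
E
```

```text
pos [ 0.4219 -0.0413  0.0144] rot [-3.1414e+00 -2.3000e-03  3.1067e+00] w 0.0856 F [ 0.1  0.7 -0.2] t 20.8
spin deg 0.01 | d before spin (cm) [-0.01  0.03 -0.06] | d after spin [-0.01  0.03 -0.06]
```

Call:
move_arm(
  translation=[
    [0.05,0,-0.15],
    [0,0,0],
    [0,0,0],
    [0,0,0],
    [0,0,0],
    [0,0,0],
    [0,0,0],
    [0,0,0],
  ],
  spin=[0,0,0,0,0,0,0,0],
  gripper=-1,
)

```text
time: 21.42
ee_pos: [0.422, -0.0411, 0.0175]
tool_rot: [-3.141, 0.001, 3.107]
wrist_force: [-2.5, -0.0, 13.9]
width: 0.0231
```

```bash
python3 - <<'E'
from h import *
go(.6388,-.2057,.13,3.1066)
E
```

```text
pos [ 0.422  -0.0411  0.0175] rot [-3.1408e+00  1.5000e-03  3.1070e+00] w 0.0231 F [-2.5 -0.  13.9] t 21.4
spin deg 0.02 | d before spin (cm) [-22.26 -15.71 -11.21] | d after spin [-22.25 -15.69 -11.25]
```

Call:
move_arm(
  translation=[
    [0,0,-1],
    [0,0,-3],
    [0,0,-3],
    [0,0,-3],
    [0,0,-2],
    [0,0,0],
    [0,0,0],
  ],
  spin=[0,0,0,0,0,0,0],
)

```text
time: 22.0
ee_pos: [0.4221, -0.0414, 0.1375]
tool_rot: [-3.141, 0.002, 3.106]
wrist_force: [-0.3, -0.3, -0.7]
width: 0.0229
```

```bash
python3 - <<'E'
from h import *
s=snap("wrist"); crop(s,"w10.png",0,0,512,384,1.5625)
go(.6388,-.2057,.13,3.1066)
E
```

```text
pos [ 0.4214 -0.0414  0.1366] rot [-3.1409e+00  5.0000e-04  3.1063e+00] w 0.023 F [ 0.1 -0.  -0.1] t 22.1
spin deg -0.02 | d before spin (cm) [-22.3  -15.65   0.68] | d after spin [-22.3  -15.66   0.66]
```

View pics/w10.png

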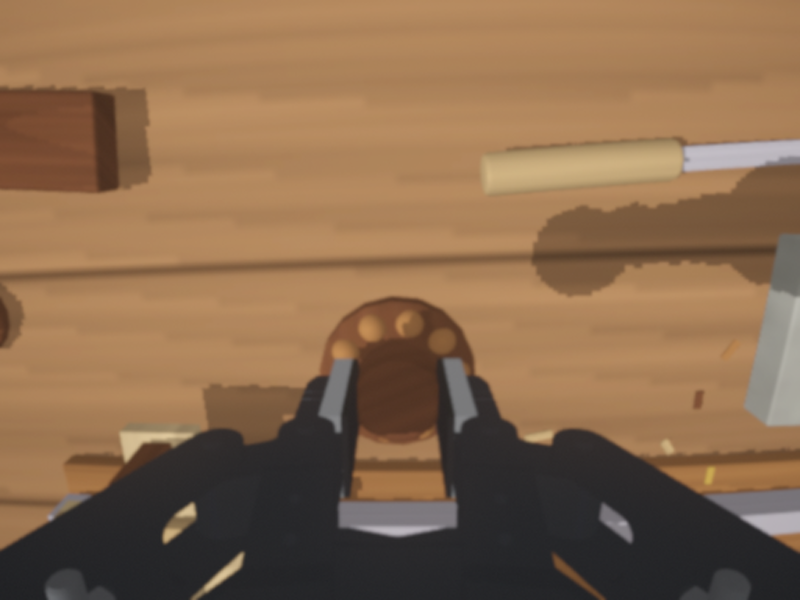

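```bash
python3 - <<'E'
from h import *
t=load("top"); tb=lambda x,y:(200+x/5-.4,110+y/5-.4)
print("mug rim",at(t,*tb(680,154),.1),"left edge",at(t,*tb(630,150),.1),"base",at(t,*tb(648,185),.01))
E
```

```text
mug rim [ 0.69438254 -0.34070786  0.1       ] left edge [ 0.69687656 -0.30402457  0.1       ] base [ 0.69910359 -0.33549303  0.01      ]
```

Call:
move_arm(
  translation=[
    [-1,-2,0],
    [-2,-3,0],
    [-2,-3,0],
    [-2,-3,0],
    [-3,-2.5,0],
    [-3,-1.5,0],
    [-3,-0.7,0],
    [-3,0,0],
    [-2,0,0],
    [-1.3,0,0],
  ],
  spin=[0,0,0,0,0,0,0,0,0,0],
)

```text
time: 22.88
ee_pos: [0.6404, -0.205, 0.134]
tool_rot: [3.141, -0.002, 3.107]
wrist_force: [-0.1, 0.5, 0.0]
width: 0.0228
```

Call:
move_arm(
  translation=[
    [0,0,0],
    [0,0,0],
  ],
  spin=[0,0],
)

```text
time: 23.05
ee_pos: [0.6384, -0.2047, 0.1345]
tool_rot: [3.141, -0.003, 3.108]
wrist_force: [-0.6, -0.0, -0.3]
width: 0.0226
```

```bash
python3 - <<'E'
from h import *
s=snap("wrist"); crop(s,"w11.png",0,0,512,384,1.5625)
go(.6388,-.2057,.08,3.1066)
E
```

```text
pos [ 0.6379 -0.205   0.1349] rot [ 3.1414e+00 -2.8000e-03  3.1079e+00] w 0.0227 F [-0.  -0.4 -0.5] t 23.1
spin deg 0.07 | d before spin (cm) [-0.11 -0.07  5.49] | d after spin [-0.09 -0.06  5.49]
```

View pics/w11.png

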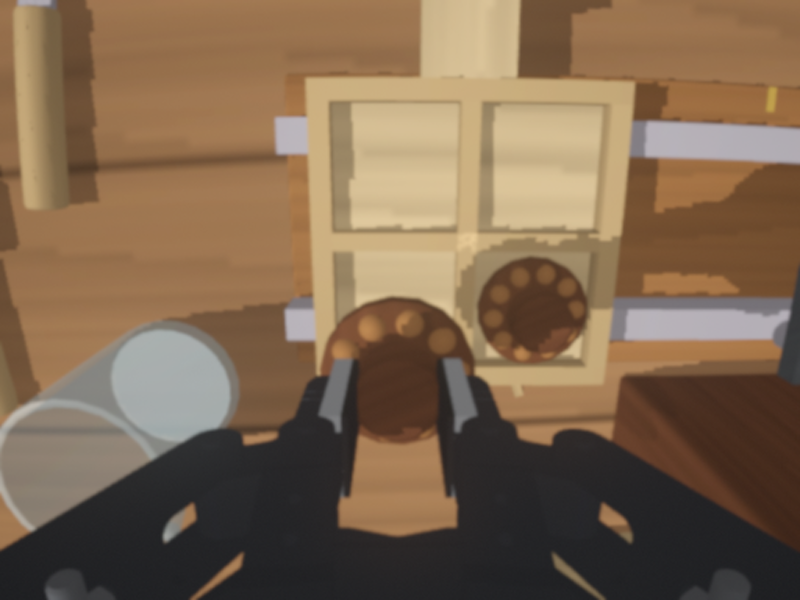

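Call:
move_arm(
  translation=[
    [-0.1,-0.05,1.5],
    [0,0,1.5],
    [0,0,1.5],
    [0,0,0.8],
    [0,0,0],
    [0,0,0],
    [0,0,0],
  ],
  spin=[0,0,0,0,0,0,0],
)

```text
time: 23.68
ee_pos: [0.6402, -0.206, 0.0843]
tool_rot: [-3.141, 0.001, 3.107]
wrist_force: [0.1, -0.6, -1.3]
width: 0.0226
```

```bash
python3 - <<'E'
from h import *
w=load("wrist"); f=lambda x,y:(x/1.5625-.2,y/1.5625-.2)
print([at(w,*f(*q),.056)[:2] for q in [(305,80),(635,84),(605,384)]],at(w,*f(468,241),.056))
go(.6388,-.2057,.0635,3.1066)
E
```

```text
[array([ 0.54035916, -0.23850493]), array([ 0.54490987, -0.10401376]), array([ 0.67825561, -0.10781145])] [ 0.60830709 -0.17318456  0.056     ]
pos [ 0.6402 -0.206   0.0843] rot [-3.1415e+00  8.0000e-04  3.1070e+00] w 0.0226 F [ 0.1 -0.6 -1.3] t 23.7
spin deg 0.02 | d before spin (cm) [0.15 0.03 2.08] | d after spin [0.14 0.03 2.08]
```

Call:
move_arm(
  translation=[
    [0.1,0,0.6],
    [0,0,0.5],
    [0,0,0.4],
    [0,0,0.3],
    [0,0,0.15],
    [0,0,0],
    [0,0,0],
  ],
  spin=[0,0,0,0,0,0,0],
)

```text
time: 24.27
ee_pos: [0.6391, -0.206, 0.0641]
tool_rot: [3.141, 0.0, 3.107]
wrist_force: [-0.1, 0.5, 0.1]
width: 0.0228
```

```bash
python3 - <<'E'
from h import *
go(.6388,-.2057,.0625,3.1066)
E
```

```text
pos [ 0.6391 -0.206   0.0641] rot [3.1415 0.     3.1071] w 0.0228 F [-0.1  0.5  0.1] t 24.3
spin deg 0.03 | d before spin (cm) [0.03 0.02 0.16] | d after spin [0.03 0.02 0.16]
```

Call:
move_arm(
  translation=[
    [0,0,0.1],
    [0,0,0],
    [0,0,0],
  ],
  spin=[0,0,0],
)

```text
time: 24.52
ee_pos: [0.6392, -0.206, 0.0637]
tool_rot: [-3.141, 0.001, 3.107]
wrist_force: [-2.2, -0.1, 5.7]
width: 0.0229
```

Call:
move_arm(
  translation=[
    [0,0,0],
    [0,0,0],
    [0,0,0],
    [0,0,0],
    [0,0,0],
  ],
  spin=[0,0,0,0,0],
  gripper=-0.1,
)

```text
time: 24.93
ee_pos: [0.639, -0.206, 0.063]
tool_rot: [3.141, -0.0, 3.107]
wrist_force: [-0.2, 0.3, -0.4]
width: 0.0385
```

Call:
move_arm(
  translation=[
    [0,0,-1],
    [0,0,-3],
    [0,0,-3],
    [0,0,0],
    [0,0,0],
  ],
  spin=[0,0,0,0,0],
)

```text
time: 25.35
ee_pos: [0.6403, -0.2059, 0.1358]
tool_rot: [-3.141, 0.004, 3.107]
wrist_force: [0.6, -0.0, -1.4]
width: 0.0385
```

```bash
python3 - <<'E'
from h import *
s=snap("wrist"); crop(s,"w12.png",0,0,512,384,1.5625)
go(.47,-.25,.2,3.1066)
E
```

```text
pos [ 0.6393 -0.2061  0.1342] rot [-3.141e+00  1.400e-03  3.107e+00] w 0.0385 F [-0.1  0.2  0.2] t 25.4
spin deg 0.02 | d before spin (cm) [16.76 -4.98 -6.6 ] | d after spin [16.76 -4.98 -6.58]
```

View pics/w12.png

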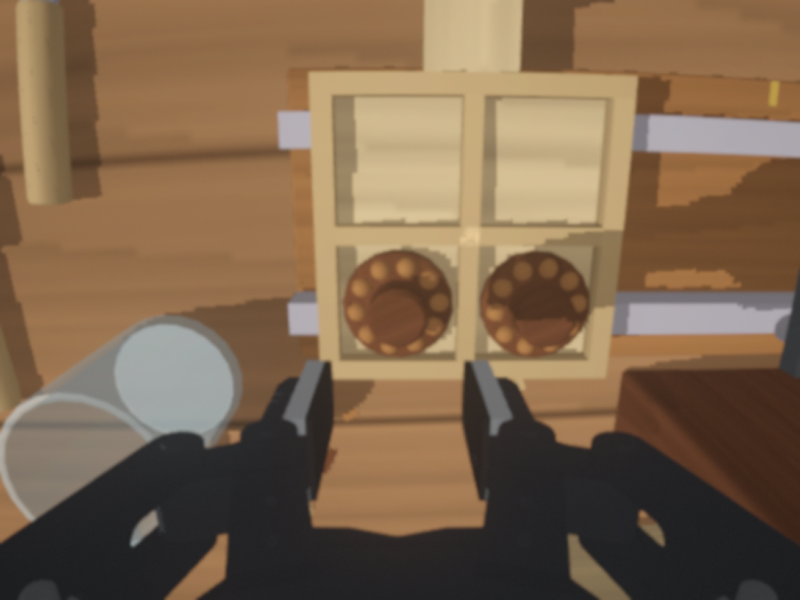

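Call:
move_arm(
  translation=[
    [2,0,0],
    [3,-0.5,0],
    [3,-1.2,0],
    [3,-1.5,0],
    [3,-2,0],
    [3,-2,0],
    [2,-1.3,0],
    [1.5,-0.5,0],
    [0,0,0],
    [0,0,0],
  ],
  spin=[0,0,0,0,0,0,0,0,0,0],
  gripper=0.2,
)

```text
time: 26.23
ee_pos: [0.4299, -0.2893, 0.1326]
tool_rot: [3.141, -0.001, 3.105]
wrist_force: [-0.5, -0.2, -0.4]
width: 0.0514
```

```bash
python3 - <<'E'
from h import *
s=snap("wrist"); crop(s,"w13.png",0,0,512,384,1.5625)
go(.434,-.296,.016,3.1066)
E
```

```text
pos [ 0.4311 -0.2887  0.1329] rot [ 3.1409e+00 -1.0000e-04  3.1069e+00] w 0.0514 F [0.9 0.1 0.1] t 26.3
spin deg 0.01 | d before spin (cm) [-0.31 -0.73 11.68] | d after spin [-0.31 -0.72 11.69]
```

View pics/w13.png

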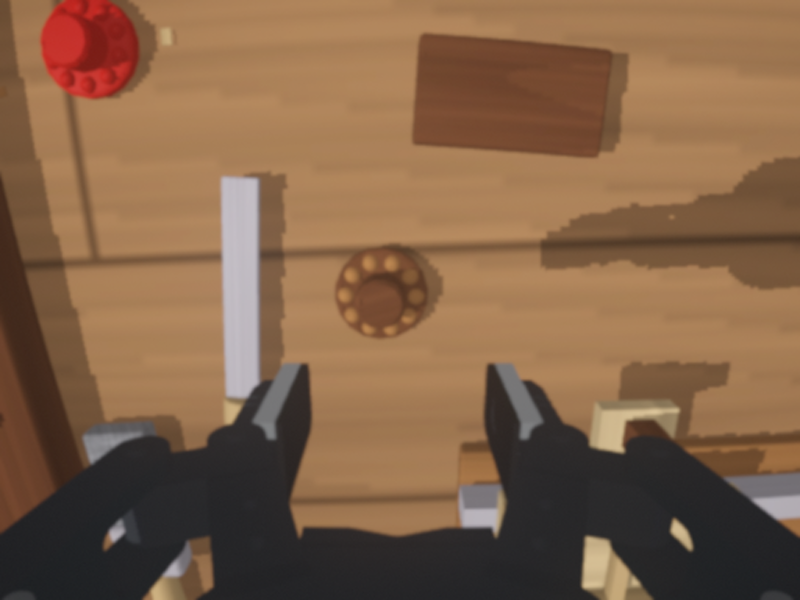

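```bash
python3 - <<'E'
from h import *
w=load("wrist"); f=lambda x,y:(x/1.5625-.2,y/1.5625-.2)
p=lambda n,v:print(n,np.round(v,4))
p("fl",at(w,*f(382,291),.008)); p("boss",at(w,*f(380,300),.028)); p("chisel edge",at(w,*f(260,290),.008))
x,y,_=at(w,*f(382,291),.008); go(x,y,.016,3.1066)
E
```

```text
fl [ 0.4334 -0.2975  0.008 ]
boss [ 0.4326 -0.2979  0.028 ]
chisel edge [ 0.4305 -0.3627  0.008 ]
pos [ 0.4311 -0.2887  0.1329] rot [ 3.1409e+00 -1.0000e-04  3.1069e+00] w 0.0514 F [0.9 0.1 0.1] t 26.3
spin deg 0.01 | d before spin (cm) [-0.26 -0.88 11.68] | d after spin [-0.26 -0.87 11.69]
```

Call:
move_arm(
  translation=[
    [-0.2,-0.85,1],
    [0,0,3],
    [0,0,3],
    [0,0,2.5],
    [0,0,2],
    [0,0,0],
    [0,0,0],
  ],
  spin=[0,0,0,0,0,0,0],
)

```text
time: 26.87
ee_pos: [0.4331, -0.2965, 0.017]
tool_rot: [3.14, -0.002, 3.109]
wrist_force: [-0.4, -0.4, -0.1]
width: 0.051
```

```bash
python3 - <<'E'
from h import *
go(.4335,-.2975,.016,3.1066)
E
```

```text
pos [ 0.4331 -0.2965  0.017 ] rot [ 3.1398e+00 -1.7000e-03  3.1089e+00] w 0.051 F [-0.4 -0.4 -0.1] t 26.9
spin deg 0.13 | d before spin (cm) [-0.05 -0.1   0.1 ] | d after spin [-0.05 -0.1   0.1 ]
```

Call:
move_arm(
  translation=[
    [-0.05,-0.1,0.05],
    [0,0,0],
    [0,0,0],
    [0,0,0],
    [0,0,0],
    [0,0,0],
    [0,0,0],
    [0,0,0],
  ],
  spin=[0,0,0,0,0,0,0,0],
  gripper=-1,
)

```text
time: 27.53
ee_pos: [0.4343, -0.2989, 0.019]
tool_rot: [-3.14, 0.003, 3.107]
wrist_force: [-0.7, -0.0, 8.1]
width: 0.0225
```

Call:
move_arm(
  translation=[
    [0,0,-1],
    [0,0,-3],
    [0,0,-3],
    [0,0,-3],
    [0,0,-2],
    [0,0,0],
    [0,0,0],
  ],
  spin=[0,0,0,0,0,0,0],
)

```text
time: 28.12
ee_pos: [0.4335, -0.299, 0.1393]
tool_rot: [-3.14, 0.002, 3.106]
wrist_force: [0.1, 0.6, -0.1]
width: 0.0223
```

```bash
python3 - <<'E'
from h import *
s=snap("wrist"); crop(s,"w14.png",0,0,512,384,1.5625)
go(.5786,-.1415,.135,3.1066)
E
```

```text
pos [ 0.4328 -0.2988  0.1381] rot [-3.1407e+00  2.0000e-04  3.1065e+00] w 0.0226 F [-0.1 -0.1 -1.4] t 28.2
spin deg -0.01 | d before spin (cm) [-14.02  16.23   0.3 ] | d after spin [-14.02  16.23   0.31]
```

View pics/w14.png

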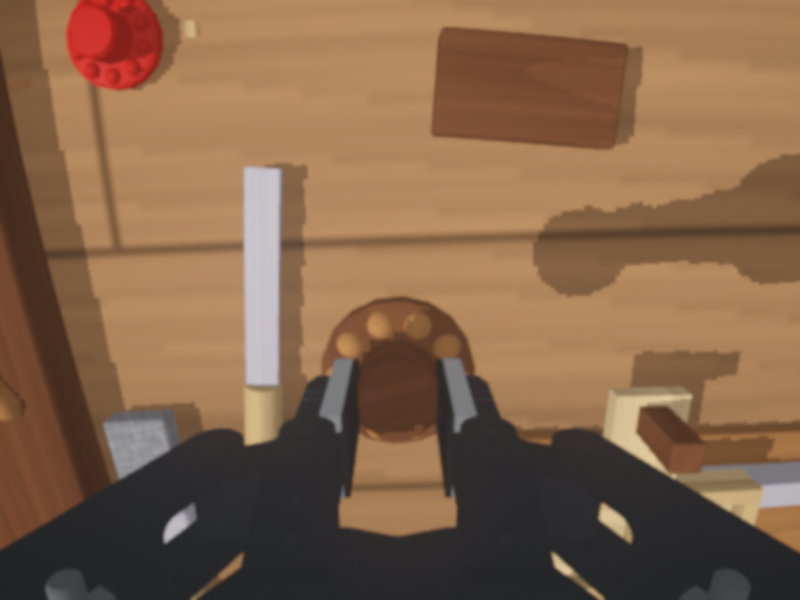

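Call:
move_arm(
  translation=[
    [-1,0.5,0],
    [-2,1.5,0],
    [-2.5,2,0],
    [-2.5,2,0],
    [-2.5,1.5,0],
    [-2,1.2,0],
    [-1.2,0.3,0],
    [-0.5,0,0],
    [0,0,0],
    [0,0,0],
  ],
  spin=[0,0,0,0,0,0,0,0,0,0],
)

```text
time: 29.0
ee_pos: [0.5774, -0.2136, 0.1366]
tool_rot: [3.141, -0.002, 3.107]
wrist_force: [-0.9, -0.4, -0.8]
width: 0.0226
```

```bash
python3 - <<'E'
from h import *
s=snap("wrist"); crop(s,"w15.png",0,0,512,384,1.5625)
go(.577,-.2034,.085,3.1066)
E
```

```text
pos [ 0.5771 -0.2139  0.1369] rot [-3.1415e+00 -1.9000e-03  3.1063e+00] w 0.0223 F [-0.4  0.9 -0.5] t 29.1
spin deg -0.02 | d before spin (cm) [0.04 1.05 5.19] | d after spin [0.05 1.05 5.19]
```

View pics/w15.png

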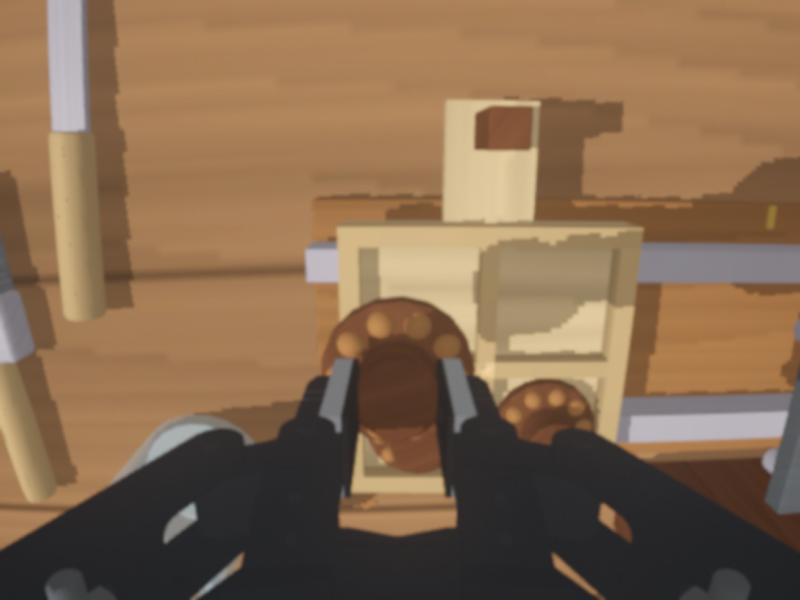

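Call:
move_arm(
  translation=[
    [0,0.5,1],
    [0,0.55,1.2],
    [0,0,1.2],
    [0,0,1],
    [0,0,0.6],
    [0,0,0],
    [0,0,0],
  ],
  spin=[0,0,0,0,0,0,0],
)

```text
time: 29.63
ee_pos: [0.5783, -0.203, 0.0871]
tool_rot: [3.141, -0.001, 3.107]
wrist_force: [0.9, 0.1, 1.4]
width: 0.0225
```

```bash
python3 - <<'E'
from h import *
go(.577,-.2034,.0645,3.1066)
E
```

```text
pos [ 0.5783 -0.203   0.0871] rot [ 3.1413e+00 -9.0000e-04  3.1070e+00] w 0.0225 F [0.9 0.1 1.4] t 29.6
spin deg 0.02 | d before spin (cm) [ 0.13 -0.05  2.26] | d after spin [ 0.13 -0.05  2.26]
```

Call:
move_arm(
  translation=[
    [0.1,-0.05,0.6],
    [0,0,0.5],
    [0,0,0.4],
    [0,0,0.3],
    [0,0,0.25],
    [0,0,0],
    [0,0,0],
  ],
  spin=[0,0,0,0,0,0,0],
)

```text
time: 30.22
ee_pos: [0.5776, -0.2033, 0.0671]
tool_rot: [3.141, -0.0, 3.107]
wrist_force: [-0.1, 0.9, -1.1]
width: 0.0224
```

```bash
python3 - <<'E'
from h import *
go(.577,-.2034,.0645,3.1066)
E
```

```text
pos [ 0.5776 -0.2033  0.0671] rot [ 3.1415e+00 -1.0000e-04  3.1070e+00] w 0.0224 F [-0.1  0.9 -1.1] t 30.2
spin deg 0.02 | d before spin (cm) [ 0.06 -0.01  0.26] | d after spin [ 0.06 -0.01  0.26]
```

Call:
move_arm(
  translation=[
    [0,0,0.1],
    [0,0,0.1],
    [0,0,0],
    [0,0,0],
  ],
  spin=[0,0,0,0],
)

```text
time: 30.55
ee_pos: [0.5776, -0.2034, 0.0652]
tool_rot: [-3.142, 0.0, 3.107]
wrist_force: [-0.6, -0.7, -0.8]
width: 0.0228
```

Call:
move_arm(
  translation=[
    [0,0,0],
    [0,0,0],
    [0,0,0],
    [0,0,0],
    [0,0,0],
  ],
  spin=[0,0,0,0,0],
  gripper=-0.1,
)

```text
time: 30.97
ee_pos: [0.5776, -0.2034, 0.0652]
tool_rot: [-3.142, 0.0, 3.107]
wrist_force: [-0.8, 0.4, 0.5]
width: 0.0385
```

Call:
move_arm(
  translation=[
    [0,0,-1],
    [0,0,-3],
    [0,0,-3],
    [0,0,-2],
    [0,0,0],
    [0,0,0],
  ],
  spin=[0,0,0,0,0,0],
)

```text
time: 31.47
ee_pos: [0.5783, -0.2034, 0.157]
tool_rot: [-3.141, 0.003, 3.107]
wrist_force: [-0.2, 0.5, -0.9]
width: 0.0382
```

```bash
python3 - <<'E'
from h import *
s=snap("wrist"); crop(s,"w16.png",0,0,512,384,1.5625)
s=snap("side"); crop(s,"s16.png",180,150,380,300,4)
go(.5018,-.1697,.13,3.107)
E
```

```text
pos [ 0.5771 -0.2036  0.1549] rot [-3.1414e+00 -8.0000e-04  3.1069e+00] w 0.0385 F [-0.7  0.5 -1.1] t 31.6
spin deg -0.00 | d before spin (cm) [7.64 3.12 2.49] | d after spin [7.64 3.12 2.49]
```

View pics/w16.png

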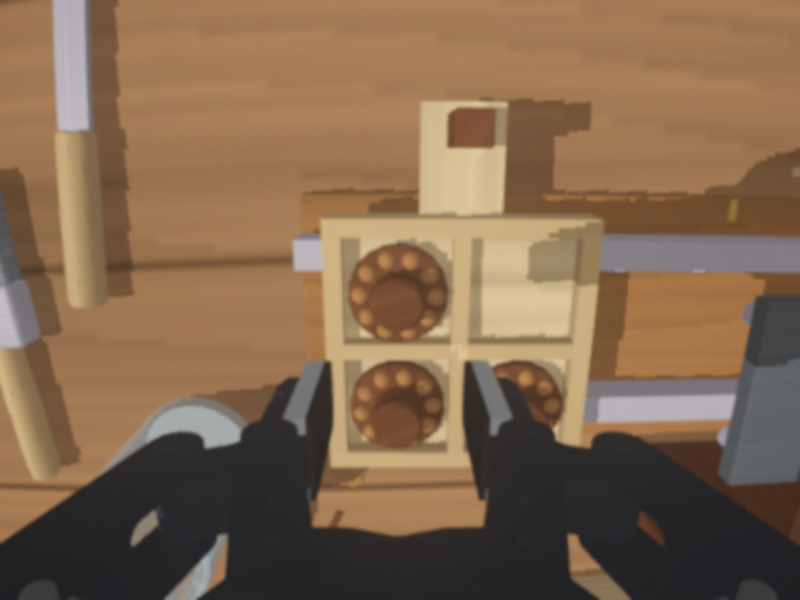

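View pics/s16.png

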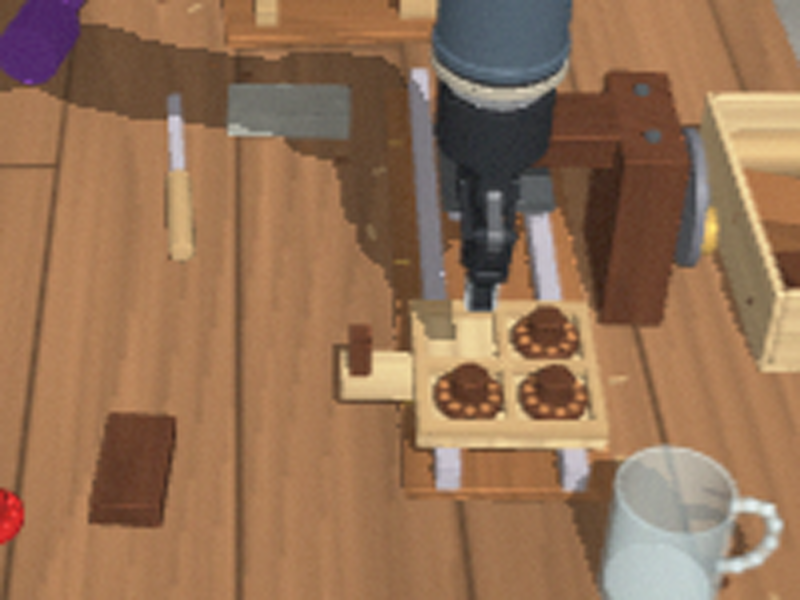

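Call:
move_arm(
  translation=[
    [2,1,0],
    [3,1,0],
    [2.6,1.1,1],
    [0,0,1.5],
    [0,0,2.5],
    [0,0,0],
    [0,0,0],
  ],
  spin=[0,0,0,0,0,0,0],
  gripper=0.2,
)

```text
time: 32.15
ee_pos: [0.5016, -0.1695, 0.104]
tool_rot: [3.14, -0.003, 3.108]
wrist_force: [-0.3, 0.2, 0.4]
width: 0.0513
```

```bash
python3 - <<'E'
from h import *
s=snap("wrist"); crop(s,"w17.png",100,100,400,384,2)
w=s; go(.5018,-.1697,.053,3.107)
E
```

```text
pos [ 0.5025 -0.1695  0.105 ] rot [ 3.1407e+00 -1.4000e-03  3.1074e+00] w 0.0513 F [-0.1  0.2  0.4] t 32.2
spin deg 0.03 | d before spin (cm) [ 0.07 -0.03  5.2 ] | d after spin [ 0.07 -0.03  5.2 ]
```

View pics/w17.png

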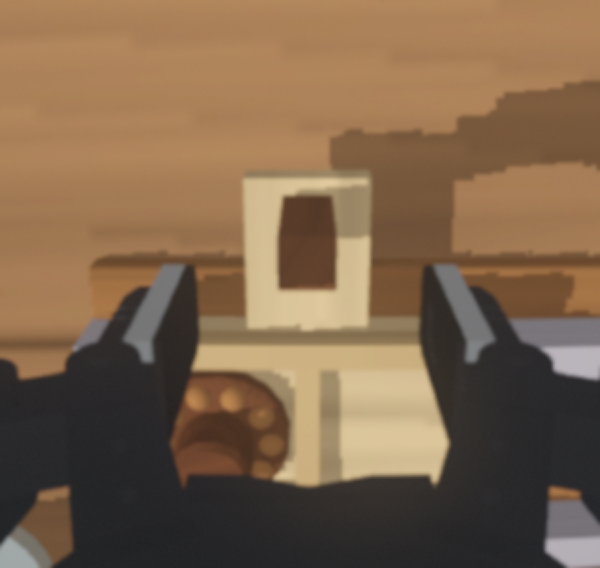

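Call:
move_arm(
  translation=[
    [0,0,1.5],
    [0,0,1.8],
    [0,0,1.7],
    [0,0,0],
    [0,0,0],
  ],
  spin=[0,0,0,0,0],
)

```text
time: 32.62
ee_pos: [0.5029, -0.1696, 0.0556]
tool_rot: [3.141, -0.0, 3.107]
wrist_force: [0.6, 0.0, 0.5]
width: 0.0513
```

Call:
move_arm(
  translation=[
    [0,0,0],
    [0,0,0],
    [0,0,0],
    [0,0,0],
    [0,0,0],
    [0,0,0],
  ],
  spin=[0,0,0,0,0,0],
  gripper=-1,
)

```text
time: 33.12
ee_pos: [0.5034, -0.17, 0.0564]
tool_rot: [-3.141, 0.002, 3.107]
wrist_force: [-0.9, -0.5, 8.1]
width: 0.0151
```

Call:
move_arm(
  translation=[
    [0,0.1,0],
    [0,0.2,0],
    [0,0.3,0],
    [0,0.4,0],
    [0,0.4,0],
    [0,0.4,0],
    [0,0.4,0],
    [0,0.4,0],
    [0,0.4,0],
    [0,0.4,0],
  ],
  spin=[0,0,0,0,0,0,0,0,0,0],
)

```text
time: 33.95
ee_pos: [0.5044, -0.1381, 0.0564]
tool_rot: [-3.138, 0.002, 3.105]
wrist_force: [-0.7, -8.6, 8.3]
width: 0.0147
```

Call:
move_arm(
  translation=[
    [0,0.4,0],
    [0,0.4,0],
    [0,0.4,0],
    [0,0.4,0],
    [0,0.4,0],
    [0,0.4,0],
    [0,0.4,0],
    [0,0.4,0],
    [0,0.4,0],
    [0,0.4,0],
  ],
  spin=[0,0,0,0,0,0,0,0,0,0],
)

```text
time: 34.78
ee_pos: [0.5059, -0.0971, 0.0564]
tool_rot: [-3.139, 0.002, 3.106]
wrist_force: [-1.6, -4.4, 7.7]
width: 0.0152
```

Call:
move_arm(
  translation=[
    [0,0.4,0],
    [0,0.4,0],
    [0,0.4,0],
    [0,0.4,0],
    [0,0.4,0],
    [0,0.4,0],
    [0,0.4,0],
    [0,0.4,0],
    [0,0.4,0],
    [0,0.4,0],
  ],
  spin=[0,0,0,0,0,0,0,0,0,0],
)

```text
time: 35.62
ee_pos: [0.5074, -0.0541, 0.0564]
tool_rot: [3.14, 0.002, 3.108]
wrist_force: [-1.0, 5.5, 6.2]
width: 0.0147
```

Call:
move_arm(
  translation=[
    [0,0.4,0],
    [0,0.4,0],
    [0,0.4,0],
    [0,0.4,0],
    [0,0.4,0],
    [0,0.4,0],
    [0,0.4,0],
    [0,0.4,0],
    [0,0,0],
    [0,0,0],
  ],
  spin=[0,0,0,0,0,0,0,0,0,0],
)

```text
time: 36.45
ee_pos: [0.5086, -0.0224, 0.0564]
tool_rot: [3.14, 0.002, 3.108]
wrist_force: [-2.4, 2.6, 9.3]
width: 0.0146
```

```bash
python3 - <<'E'
from h import *
go(.5074,-.0097)
E
```

```text
pos [ 0.5086 -0.0224  0.0564] rot [3.1403e+00 2.3000e-03 3.1083e+00] w 0.0146 F [-2.4  2.6  9.3] t 36.5
spin deg 0.00 | d before spin (cm) [0.16 1.27 0.  ] | d after spin [0.16 1.27 0.  ]
```

Call:
move_arm(
  translation=[
    [0,0.3,0],
    [0,0.3,0],
    [0,0.3,0],
    [0,0.2,0],
    [0,0.15,0],
    [0,0,0],
    [0,0,0],
    [0,0,0],
  ],
  spin=[0,0,0,0,0,0,0,0],
)

```text
time: 37.12
ee_pos: [0.5089, -0.0111, 0.0563]
tool_rot: [3.142, 0.002, 3.107]
wrist_force: [-1.5, 1.1, 10.2]
width: 0.015
```

Call:
move_arm(
  translation=[
    [0,0,0],
    [0,0,0],
    [0,0,0],
    [0,0,0],
    [0,0,0],
  ],
  spin=[0,0,0,0,0],
  gripper=0.2,
)

```text
time: 37.53
ee_pos: [0.5081, -0.0115, 0.0551]
tool_rot: [-3.142, -0.0, 3.107]
wrist_force: [0.1, 0.1, -0.4]
width: 0.0513
```

```bash
python3 - <<'E'
from h import *
s=snap("wrist"); crop(s,"w18.png",100,100,400,384,2)
go(.5074,-.0097)
E
```

```text
pos [ 0.5081 -0.0115  0.0551] rot [-3.1416e+00 -1.0000e-04  3.1069e+00] w 0.0512 F [-0.2  0.5  0.2] t 37.6
spin deg 0.00 | d before spin (cm) [0.08 0.17 0.  ] | d after spin [0.08 0.17 0.  ]
```

View pics/w18.png

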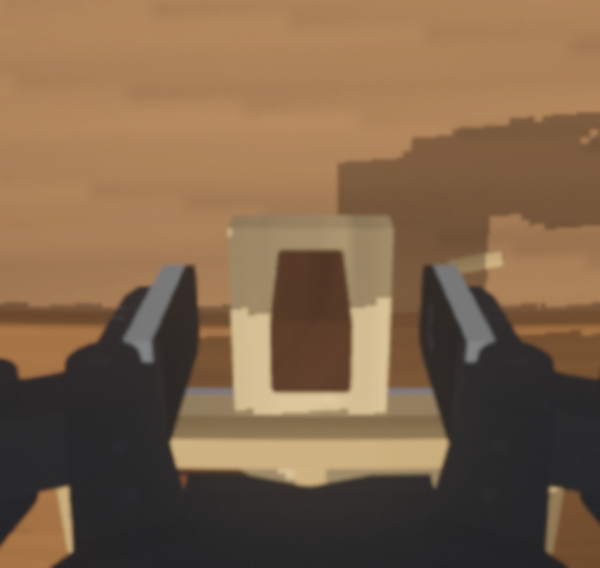

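Call:
move_arm(
  translation=[
    [0,0,-1.5],
    [0,0,-3],
    [0,0,-4],
    [0,0,-4],
    [0,0,-4],
    [0,1,-3],
    [0,3,0],
    [0,4,0],
    [0,4,0],
    [0,4,0],
  ],
  spin=[0,0,0,0,0,0,0,0,0,0],
)

```text
time: 38.42
ee_pos: [0.5136, 0.1497, 0.2504]
tool_rot: [-3.141, 0.001, 3.105]
wrist_force: [1.0, -1.0, -0.2]
width: 0.0511
```

Call:
move_arm(
  translation=[
    [0,4,0],
    [0,4,0],
    [0,4,0],
    [0,3,0],
    [0,3,0],
    [0,1.5,0],
    [0,0,0],
    [0,0,0],
  ],
  spin=[0,0,0,0,0,0,0,0],
  gripper=1,
)

```text
time: 39.08
ee_pos: [0.5198, 0.3442, 0.2497]
tool_rot: [-3.141, -0.001, 3.109]
wrist_force: [0.2, -0.3, 0.3]
width: 0.0855
```

```bash
python3 - <<'E'
from h import *
s=snap("wrist"); crop(s,"w19.png",0,0,512,384,1.5625)
s=snap("side"); crop(s,"s19.png",200,110,380,245,4.4)
go()
print(sensors.observe()["joint_pos"])
E
```

```text
pos [0.5207 0.3422 0.2499] rot [-3.1404e+00 -1.0000e-04  3.1061e+00] w 0.0854 F [-0.9 -1.3 -0.8] t 39.2
spin deg 0.00 | d before spin (cm) [0. 0. 0.] | d after spin [0. 0. 0.]
[-0.15620093  0.5863965  -0.84875601  1.53631596  0.45719238  1.22840543
  0.45738682]
```

View pics/w19.png

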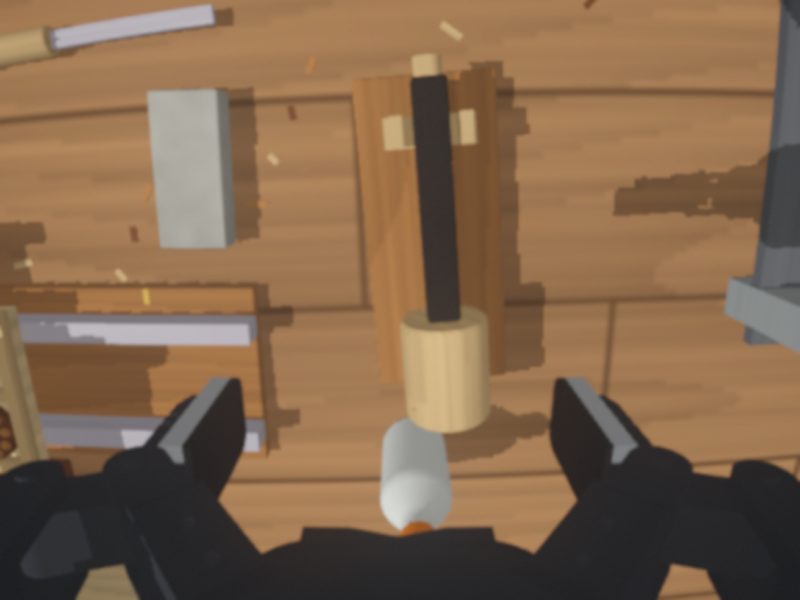

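View pics/s19.png

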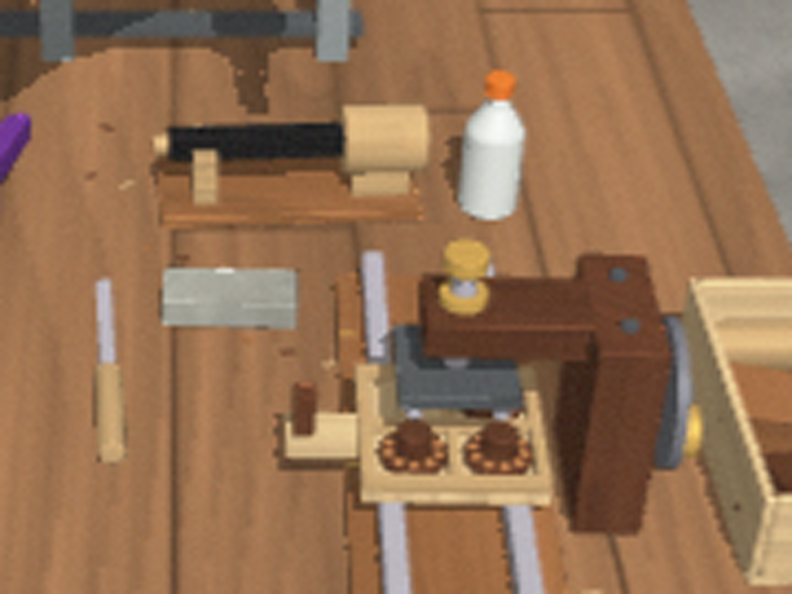

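```bash
python3 - <<'E'
from h import *
w=load("wrist"); f=lambda x,y:(x/1.5625-.2,y/1.5625-.2)
p=lambda n,v:print(n,np.round(v,4))
j=at(w,*f(443.5,320),.068);b=at(w,*f(429.5,77),.068); p("j",j);p("b",b); d=j-b; L=np.hypot(*d[:2]); print("L",L,"yaw",np.arctan2(d[1],d[0]))
u=d/L; p("origin",j-.024*u)
p("head far top",at(w,*f(450,430),.056))
p("rest supp",[at(w,*f(*q),.06)[:2] for q in [(383,133),(477,128)]])
p("board",[at(w,*f(*q),.012)[:2] for q in [(353,82),(382,384),(497,70),(506,373)]])
s=load("side"); fs=lambda x,y:(200+x/4.4-.39,110+y/4.4-.39)
p("side cap",at(s,*fs(467,248),.206)); 
crop(w,"w19c.png",235,25,325,285,2.3)
E
```

```text
j [0.5599 0.3732 0.068 ]
b [0.4095 0.3666 0.068 ]
L 0.15050270797986884 yaw 0.04341064606519929
origin [0.5359 0.3721 0.068 ]
head far top [0.6487 0.3784 0.056 ]
rest supp [[0.4405 0.3379]
 [0.4392 0.3958]]
board [[0.404  0.3173]
 [0.631  0.3283]
 [0.3989 0.4168]
 [0.6249 0.4273]]
side cap [ 0.6181 -0.0092  0.206 ]
```

```bash
python3 - <<'E'
from h import *
go(.536,.3721,.037,np.pi+.0434)
E
```

```text
pos [0.5207 0.3422 0.2499] rot [-3.1404e+00 -1.0000e-04  3.1061e+00] w 0.0854 F [-0.9 -1.3 -0.8] t 39.2
spin deg -4.52 | d before spin (cm) [-1.43  3.07 21.28] | d after spin [-1.66  2.92 21.29]
```

Call:
move_arm(
  translation=[
    [0,0,0],
    [-0.8,1.5,2],
    [-0.8,1.4,2],
    [0,0,3],
    [0,0,3],
    [0,0,0],
    [0,0,0],
    [0,0,0],
  ],
  spin=[-4.5,0,0,0,0,0,0,0],
)

```text
time: 39.85
ee_pos: [0.5359, 0.3729, 0.1519]
tool_rot: [3.141, 0.001, -3.099]
wrist_force: [1.0, 1.0, 0.2]
width: 0.0854
```

```bash
python3 - <<'E'
from h import *
s=snap("wrist"); crop(s,"w20.png",0,0,512,384,1.5625)
go(.536,.3721,.037,np.pi+.0434)
E
```

```text
pos [0.536  0.3733 0.1525] rot [ 3.1399e+00  2.2000e-03 -3.0986e+00] w 0.0855 F [-0.1 -0.3  0.1] t 39.9
spin deg -0.02 | d before spin (cm) [ 0.03 -0.14 11.54] | d after spin [ 1.000e-02 -1.200e-01  1.155e+01]
```

View pics/w20.png

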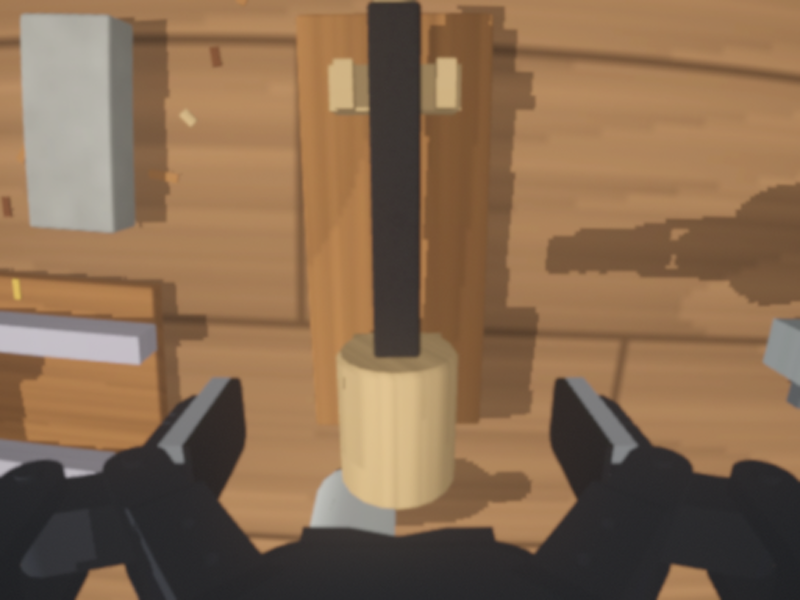

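Call:
move_arm(
  translation=[
    [0,-0.1,2],
    [0,0,3],
    [0,0,3],
    [0,0,2],
    [0,0,1.4],
    [0,0,0],
    [0,0,0],
  ],
  spin=[0,0,0,0,0,0,0],
)

```text
time: 40.48
ee_pos: [0.5356, 0.3726, 0.0374]
tool_rot: [3.141, 0.001, -3.098]
wrist_force: [-0.8, -0.6, 0.6]
width: 0.0857
```

```bash
python3 - <<'E'
from h import *
s=snap("wrist"); crop(s,"w21.png",0,0,512,384,1.5625)
go(.536,.3721,.037,np.pi+.0434)
E
```

```text
pos [0.5359 0.373  0.038 ] rot [ 3.1399e+00  1.8000e-03 -3.0978e+00] w 0.0854 F [-0.2 -0.5  0.1] t 40.5
spin deg 0.02 | d before spin (cm) [-0.   -0.09  0.1 ] | d after spin [-0.   -0.09  0.1 ]
```

View pics/w21.png

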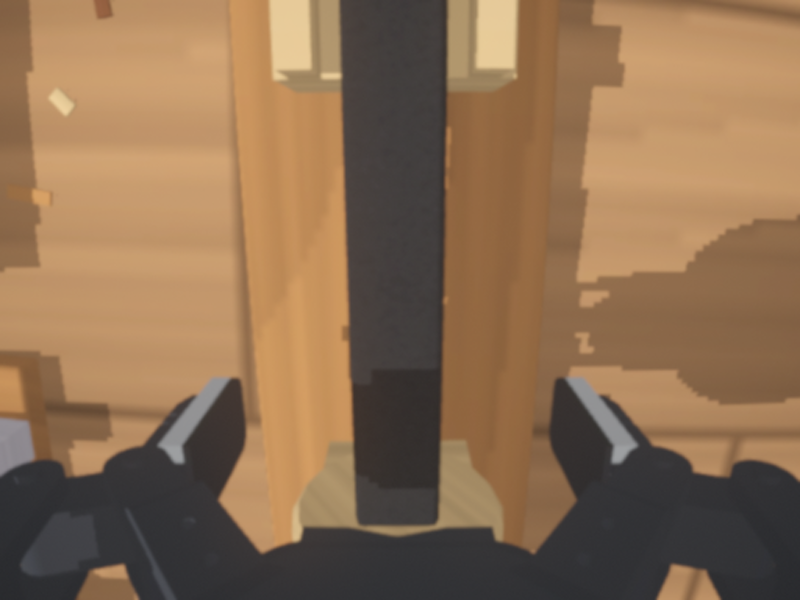

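Centred on the handle, so I'll grip and lift slightly to check.

Call:
move_arm(
  translation=[
    [0,-0.05,0],
    [0,0,0],
    [0,0,0],
    [0,0,0],
    [0,0,0],
    [0,0,0],
    [0,0,0],
    [0,0,0],
  ],
  spin=[0,0,0,0,0,0,0,0],
  gripper=-1,
)

```text
time: 41.2
ee_pos: [0.5353, 0.3721, 0.0367]
tool_rot: [3.141, 0.001, -3.097]
wrist_force: [-0.6, 0.4, 5.7]
width: 0.0214
```

Call:
move_arm(
  translation=[
    [0,0,-0.5],
    [0,0,-1],
    [0,0,-1.5],
    [0,0,-2],
    [0,0,-2],
    [0,0,0],
    [0,0,0],
  ],
  spin=[0,0,0,0,0,0,0],
)

```text
time: 41.78
ee_pos: [0.5357, 0.372, 0.1079]
tool_rot: [3.14, 0.002, -3.098]
wrist_force: [0.0, -0.5, -3.5]
width: 0.0211
```

```bash
python3 - <<'E'
from h import *
s=snap("side"); crop(s,"s22.png",200,70,380,205,4.4)
go()
E
```

```text
pos [0.5353 0.3712 0.1065] rot [-3.1414e+00  6.0000e-04 -3.0979e+00] w 0.0211 F [ 0.2 -0.7 -3.1] t 41.8
spin deg 0.00 | d before spin (cm) [0. 0. 0.] | d after spin [0. 0. 0.]
```

View pics/s22.png

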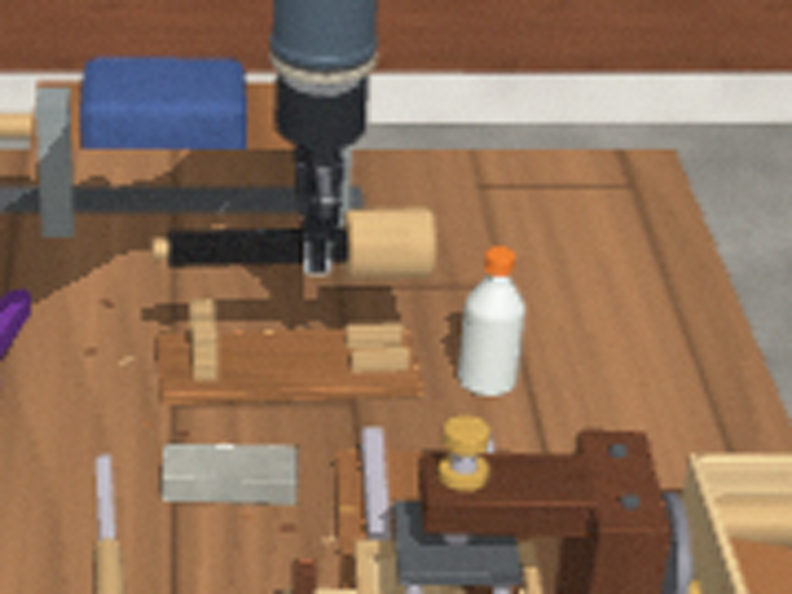

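Call:
move_arm(
  translation=[
    [0,0,-2],
    [0,0,-3],
    [0,0,-3],
    [0,0,-3],
    [0,0,-3],
    [0,0,-3],
    [0,0,-2],
    [0,0,0],
    [0,0,0],
  ],
  spin=[0,0,0,0,0,0,0,0,0],
)

```text
time: 42.58
ee_pos: [0.5352, 0.3715, 0.2958]
tool_rot: [-3.141, 0.0, -3.098]
wrist_force: [0.0, -0.7, -3.0]
width: 0.021
```

```bash
python3 - <<'E'
from h import *
go(.5547,-.0162,.26)
E
```

```text
pos [0.5352 0.3715 0.2958] rot [-3.1413e+00  2.0000e-04 -3.0977e+00] w 0.021 F [ 0.  -0.7 -3. ] t 42.6
spin deg 0.00 | d before spin (cm) [ -0.25 -38.82   3.59] | d after spin [ -0.25 -38.82   3.58]
```

Call:
move_arm(
  translation=[
    [0,-1.5,0],
    [0,-3,0],
    [0,-3.5,0],
    [0,-3.5,0],
    [0,-3.5,0],
    [0,-3.5,0],
    [0,-3.5,0],
    [0,-3.5,0],
    [0,-3.5,0],
    [0,-3.5,0],
  ],
  spin=[0,0,0,0,0,0,0,0,0,0],
)

```text
time: 43.42
ee_pos: [0.5483, 0.0444, 0.2938]
tool_rot: [-3.141, -0.004, -3.098]
wrist_force: [0.6, -0.3, -2.5]
width: 0.0211
```

Call:
move_arm(
  translation=[
    [-0.1,-3,0],
    [-0.1,-2,1],
    [0,-0.8,1],
    [0,0,1],
    [0,0,0.5],
    [0,0,0],
    [0,0,0],
    [0,0,0],
  ],
  spin=[0,0,0,0,0,0,0,0],
)

```text
time: 44.08
ee_pos: [0.5542, -0.0092, 0.2615]
tool_rot: [3.141, 0.001, -3.095]
wrist_force: [-0.4, 0.1, -2.8]
width: 0.0211
```

```bash
python3 - <<'E'
from h import *
go(.5547,-.0162,.222)
s=snap("side"); crop(s,"s23.png",210,70,390,205,4.4)
s=snap("wrist"); crop(s,"w23.png",0,0,512,384,1.5625)
s=snap("top"); crop(s,"t23.png",180,90,320,195,5.6)
E
```

```text
pos [ 0.5542 -0.0092  0.2615] rot [ 3.1410e+00  6.0000e-04 -3.0951e+00] w 0.0211 F [-0.4  0.1 -2.8] t 44.1
spin deg 0.00 | d before spin (cm) [-0.02 -0.7   3.95] | d after spin [-0.02 -0.7   3.95]
```

View pics/s23.png

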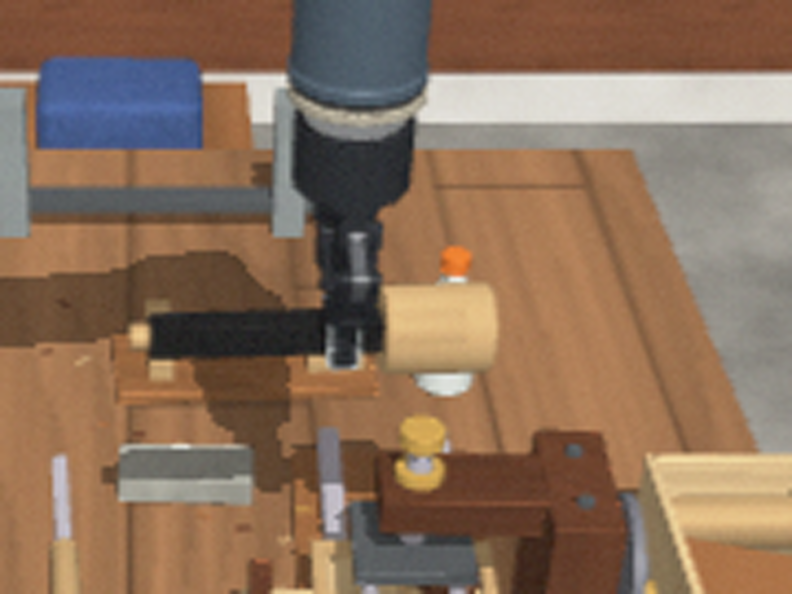

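View pics/w23.png

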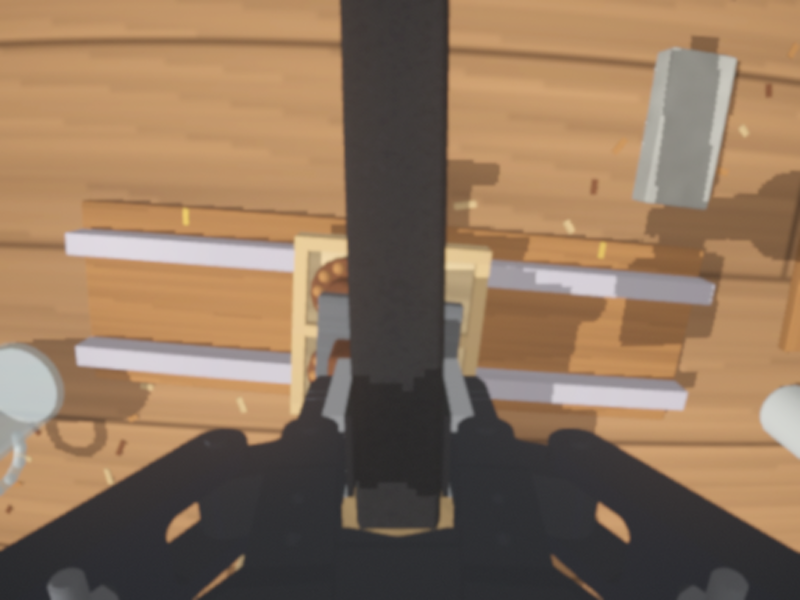

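View pics/t23.png

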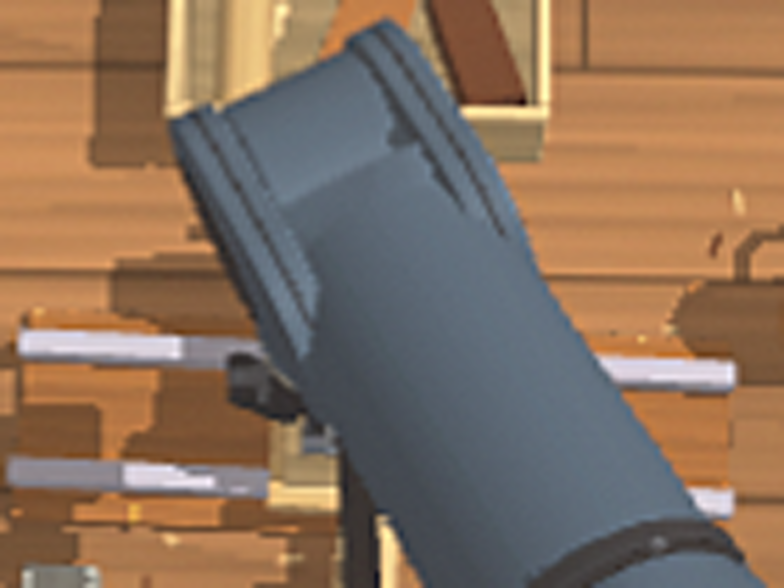

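```bash
python3 - <<'E'
from h import *
s=load("side")
q=proj(s,[[.614,-.0066,.2805],[.6146,-.0136,.206]])
print((q-[210,70]+.5)*4.4)
go(.5547,-.0162,.222)
E
```

```text
[[426.21527513 329.83670719]
 [419.18314054 428.18176152]]
pos [ 0.5542 -0.0101  0.2617] rot [ 3.1416e+00  9.0000e-04 -3.0964e+00] w 0.021 F [ 0.5 -0.7 -2.5] t 44.2
spin deg 0.00 | d before spin (cm) [-0.01 -0.61  3.97] | d after spin [-0.02 -0.61  3.97]
```

Call:
move_arm(
  translation=[
    [0.2,-0.3,0.5],
    [0.2,-0.3,1],
    [0,0,1],
    [0,0,0.8],
    [0,0,0.6],
    [0,0,0],
    [0,0,0],
  ],
  spin=[0,0,0,0,0,0,0],
)

```text
time: 44.82
ee_pos: [0.5502, -0.017, 0.2217]
tool_rot: [3.141, -0.001, -3.097]
wrist_force: [-0.3, 0.3, -2.6]
width: 0.0213
```

```bash
python3 - <<'E'
from h import *
go(.551,-.0162,.2047)
s=snap("side"); crop(s,"s24.png",250,120,370,210,6.6)
E
```

```text
pos [ 0.5502 -0.017   0.2217] rot [ 3.1412e+00 -8.0000e-04 -3.0973e+00] w 0.0213 F [-0.3  0.3 -2.6] t 44.8
spin deg 0.00 | d before spin (cm) [-0.09  0.07  1.7 ] | d after spin [-0.09  0.07  1.7 ]
```

View pics/s24.png

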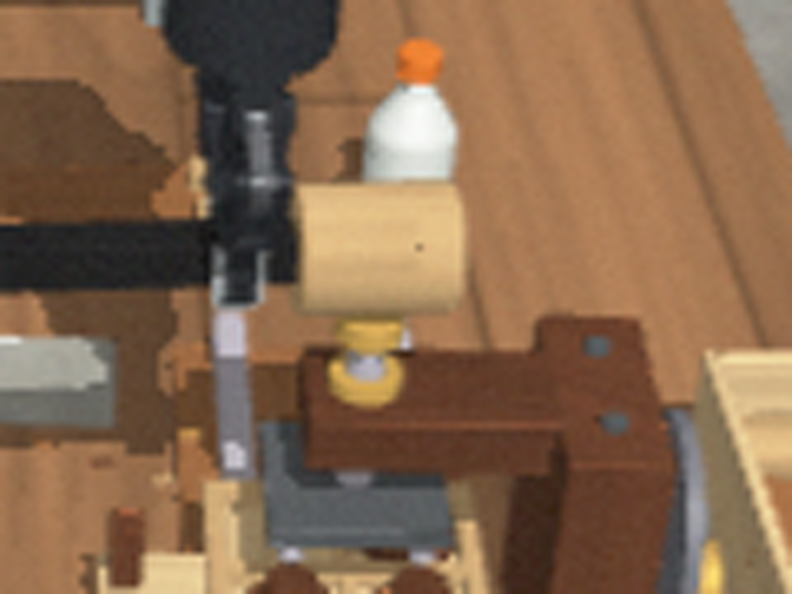

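Call:
move_arm(
  translation=[
    [0,0,0.6],
    [0,0,0.6],
    [0,0,0.6],
    [0,0,0],
    [0,0,0],
  ],
  spin=[0,0,0,0,0],
)

```text
time: 45.28
ee_pos: [0.5509, -0.0167, 0.2044]
tool_rot: [3.141, 0.001, -3.097]
wrist_force: [-0.0, 0.8, 3.6]
width: 0.0207
```

```bash
python3 - <<'E'
from h import *
go(.551,-.0162,.2047)
s=snap("side"); crop(s,"s25.png",250,120,370,210,6.6)
E
```

```text
pos [ 0.5509 -0.0167  0.2044] rot [ 3.1411e+00  1.3000e-03 -3.0972e+00] w 0.0207 F [-0.   0.8  3.6] t 45.3
spin deg 0.00 | d before spin (cm) [-0.02  0.05 -0.03] | d after spin [-0.02  0.05 -0.03]
```

View pics/s25.png

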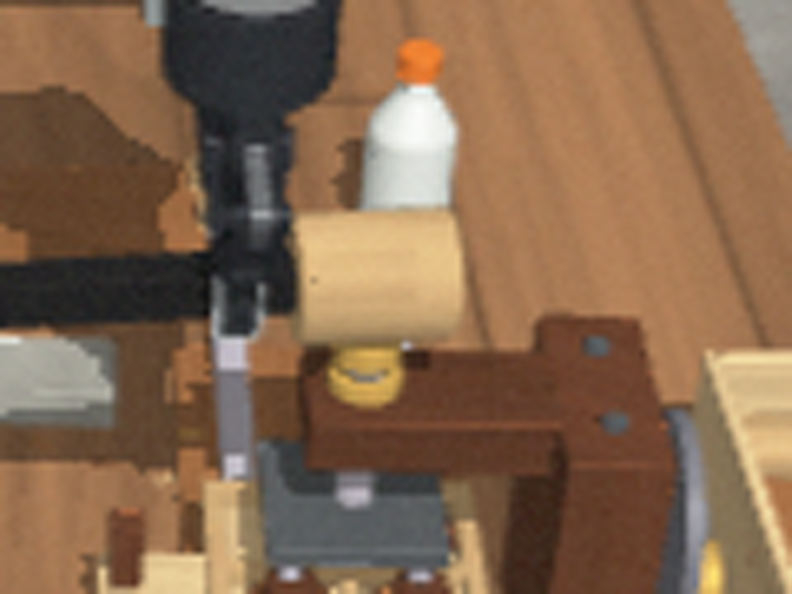

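Call:
move_arm(
  translation=[
    [0,0,0.2],
    [0,0,0.2],
    [0,0,0],
    [0,0,0],
  ],
  spin=[0,0,0,0],
)

```text
time: 45.67
ee_pos: [0.5499, -0.0166, 0.2009]
tool_rot: [-3.141, -0.0, -3.097]
wrist_force: [-4.8, 1.4, 12.0]
width: 0.0212
```

```bash
python3 - <<'E'
from h import *
go(.551,-.0162,.2047)
s=snap("side"); crop(s,"s26.png",250,120,370,210,6.6)
E
```

```text
pos [ 0.5499 -0.0166  0.2009] rot [-3.1414e+00 -1.0000e-04 -3.0971e+00] w 0.0212 F [-4.8  1.4 12. ] t 45.7
spin deg 0.00 | d before spin (cm) [-0.11  0.03 -0.38] | d after spin [-0.11  0.03 -0.38]
```

View pics/s26.png

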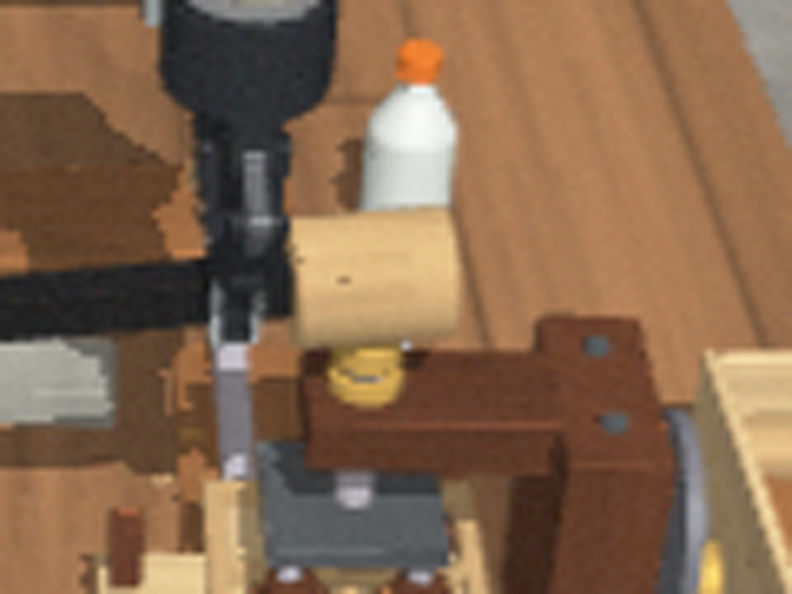

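Call:
move_arm(
  translation=[
    [0,0,-1],
    [0,0,-2],
    [0,0,-3],
    [0,0,-3],
    [0,0,-1],
    [0,0,0],
    [0,0,0],
  ],
  spin=[0,0,0,0,0,0,0],
)

```text
time: 46.3
ee_pos: [0.5498, -0.0177, 0.2993]
tool_rot: [-3.141, -0.001, -3.098]
wrist_force: [0.2, 0.0, -3.9]
width: 0.0209
```

```bash
python3 - <<'E'
from h import *
s=snap("side"); crop(s,"s27.png",210,70,390,205,4.4)
go(.5353,.3721,.30,-3.0975)
E
```

```text
pos [ 0.5494 -0.0178  0.2985] rot [-3.1410e+00 -2.5000e-03 -3.0981e+00] w 0.0212 F [-0.4 -0.2 -2.9] t 46.4
spin deg -0.04 | d before spin (cm) [-0.28 39.02 -0.17] | d after spin [-0.31 39.02 -0.15]
```

View pics/s27.png

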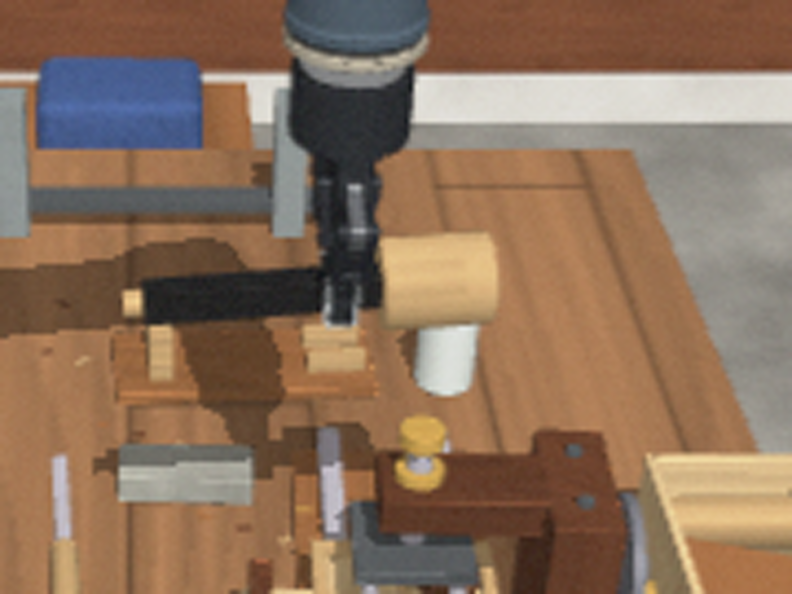

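Call:
move_arm(
  translation=[
    [0,1.5,0],
    [0,3,0],
    [0,3.5,0],
    [0,3.5,0],
    [0,3.5,0],
    [0,3.5,0],
    [0,3.5,0],
    [0,3.5,0],
    [0,3.5,0],
    [0,3.5,0],
  ],
  spin=[0,0,0,0,0,0,0,0,0,0],
)

```text
time: 47.18
ee_pos: [0.5353, 0.3084, 0.2977]
tool_rot: [-3.139, -0.003, -3.098]
wrist_force: [1.1, -0.6, -1.5]
width: 0.0215
```

Call:
move_arm(
  translation=[
    [0,3,0],
    [0,2,0],
    [0,1,0],
    [0,0.5,0],
    [0,0,0],
    [0,0,0],
    [0,0,0],
  ],
  spin=[0,0,0,0,0,0,0],
)

```text
time: 47.77
ee_pos: [0.5339, 0.3706, 0.2998]
tool_rot: [-3.14, -0.0, -3.1]
wrist_force: [0.4, -0.7, -3.3]
width: 0.0209
```

```bash
python3 - <<'E'
from h import *
go(.5353,.3721,.1,-3.0975)
E
```

```text
pos [0.5339 0.3706 0.2998] rot [-3.1402 -0.     -3.0997] w 0.0209 F [ 0.4 -0.7 -3.3] t 47.8
spin deg -0.13 | d before spin (cm) [-0.15  0.17 19.98] | d after spin [-0.15  0.14 19.98]
```

Call:
move_arm(
  translation=[
    [-0.1,0.15,2],
    [0,0,3],
    [0,0,3.5],
    [0,0,3.5],
    [0,0,3],
    [0,0,2],
    [0,0,1],
    [0,0,0],
    [0,0,0],
  ],
  spin=[-0.1,0,0,0,0,0,0,0,0],
)

```text
time: 48.52
ee_pos: [0.5347, 0.3737, 0.1209]
tool_rot: [3.141, 0.0, -3.097]
wrist_force: [0.3, 0.7, -2.0]
width: 0.0212
```

```bash
python3 - <<'E'
from h import *
go(.5353,.3721,.044,-3.0975)
s=snap("wrist"); crop(s,"w28.png",0,0,512,384,1.5625)
s=snap("side"); crop(s,"s28.png",200,70,380,205,4.4)
E
```

```text
pos [0.5347 0.3737 0.1209] rot [ 3.1413e+00  4.0000e-04 -3.0969e+00] w 0.0212 F [ 0.3  0.7 -2. ] t 48.5
spin deg 0.04 | d before spin (cm) [-0.05 -0.16  7.69] | d after spin [-0.05 -0.16  7.69]
```

View pics/w28.png

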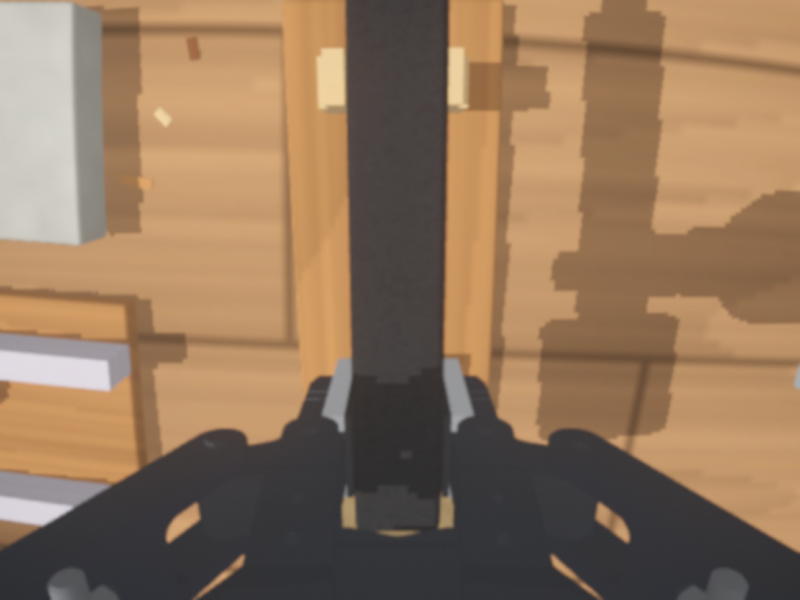

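View pics/s28.png

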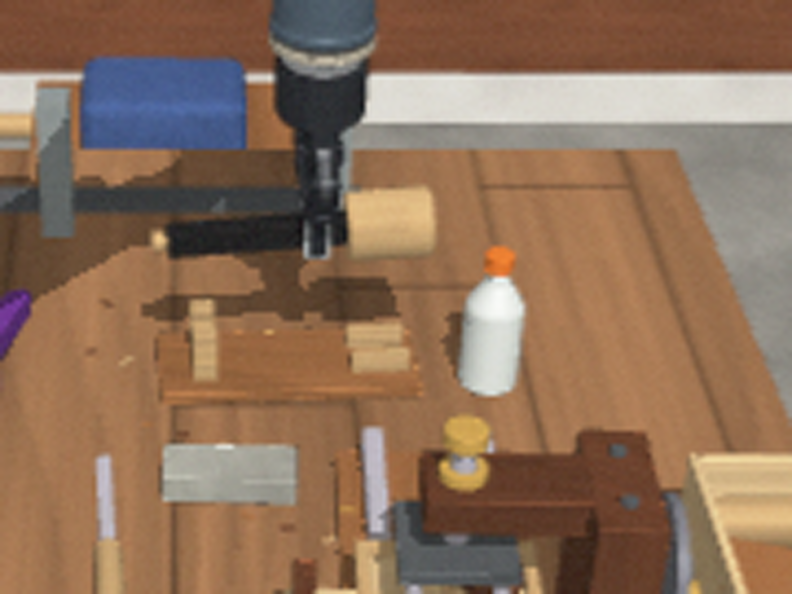

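Call:
move_arm(
  translation=[
    [0,-0.15,1.5],
    [0,0,2],
    [0,0,2],
    [0,0,1.2],
    [0,0,0],
    [0,0,0],
  ],
  spin=[0,0,0,0,0,0],
)

```text
time: 49.12
ee_pos: [0.5344, 0.3729, 0.0539]
tool_rot: [3.141, 0.0, -3.096]
wrist_force: [1.0, 0.2, -2.4]
width: 0.0213
```

```bash
python3 - <<'E'
from h import *
go(.5353,.3721,.0367,-3.0975)
E
```

```text
pos [0.5344 0.3729 0.0539] rot [ 3.1412e+00  3.0000e-04 -3.0958e+00] w 0.0213 F [ 1.   0.2 -2.4] t 49.1
spin deg 0.09 | d before spin (cm) [-0.09 -0.08  1.72] | d after spin [-0.09 -0.08  1.72]
```

Call:
move_arm(
  translation=[
    [-0.05,-0.08,0.4],
    [0,0,0.3],
    [0,0,0.3],
    [0,0,0.2],
    [0,0,0.2],
    [0,0,0.2],
    [0,0,0],
    [0,0,0],
  ],
  spin=[0.1,0,0,0,0,0,0,0],
)

```text
time: 49.78
ee_pos: [0.5351, 0.372, 0.0375]
tool_rot: [3.141, 0.001, -3.098]
wrist_force: [2.6, -0.6, 2.4]
width: 0.0211
```

```bash
python3 - <<'E'
from h import *
go(.5353,.3721,.0367,-3.0975)
s=snap("side"); crop(s,"s29.png",215,100,335,190,6.6)
E
```

```text
pos [0.5351 0.372  0.0375] rot [ 3.1410e+00  8.0000e-04 -3.0979e+00] w 0.0211 F [ 2.6 -0.6  2.4] t 49.8
spin deg -0.03 | d before spin (cm) [-0.02  0.01  0.08] | d after spin [-0.02  0.01  0.08]
```

View pics/s29.png

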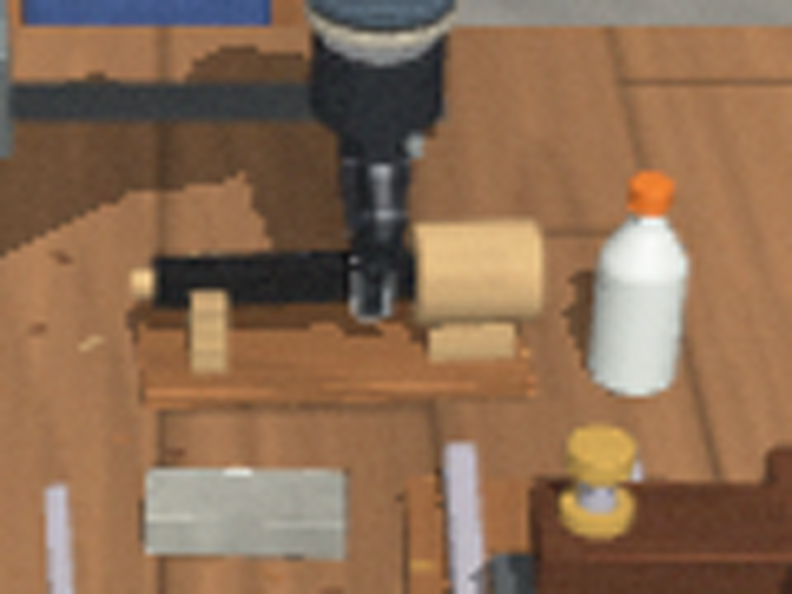

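Call:
move_arm(
  translation=[
    [0,0,0.1],
    [0,0,0],
    [0,0,0],
  ],
  spin=[0,0,0],
)

```text
time: 50.08
ee_pos: [0.535, 0.3721, 0.0365]
tool_rot: [3.141, 0.001, -3.098]
wrist_force: [3.8, 0.1, 4.6]
width: 0.0212
```

Call:
move_arm(
  translation=[
    [0,0,0],
    [0,0,0],
    [0,0,0],
    [0,0,0],
    [0,0,0],
    [0,0,0],
  ],
  spin=[0,0,0,0,0,0],
  gripper=0.4,
)

```text
time: 50.58
ee_pos: [0.5345, 0.3717, 0.036]
tool_rot: [-3.141, -0.0, -3.097]
wrist_force: [0.6, -0.6, 0.2]
width: 0.0598
```

Call:
move_arm(
  translation=[
    [0,0,-1],
    [0,0,-3],
    [0,0,-4],
    [0,0,-4],
    [0,0,-4],
    [0,0,-4],
    [0,0,0],
    [0,0,0],
  ],
  spin=[0,0,0,0,0,0,0,0],
)

```text
time: 51.25
ee_pos: [0.5351, 0.3729, 0.2397]
tool_rot: [3.138, 0.004, -3.098]
wrist_force: [-0.0, 0.3, -1.5]
width: 0.06
```

```bash
python3 - <<'E'
from h import *
s=snap("wrist"); crop(s,"w30.png",0,0,512,384,1.5625)
s=snap("side"); crop(s,"s30.png",225,115,345,205,6.6)
go(.5081,-.01,.25,3.107)
E
```

```text
pos [0.5344 0.3713 0.2359] rot [-3.1408e+00 -2.0000e-04 -3.0975e+00] w 0.0598 F [ 0.4  0.2 -2. ] t 51.4
spin deg 4.51 | d before spin (cm) [  4.31 -37.98  -1.38] | d after spin [  1.31 -38.2   -1.41]
```

View pics/w30.png

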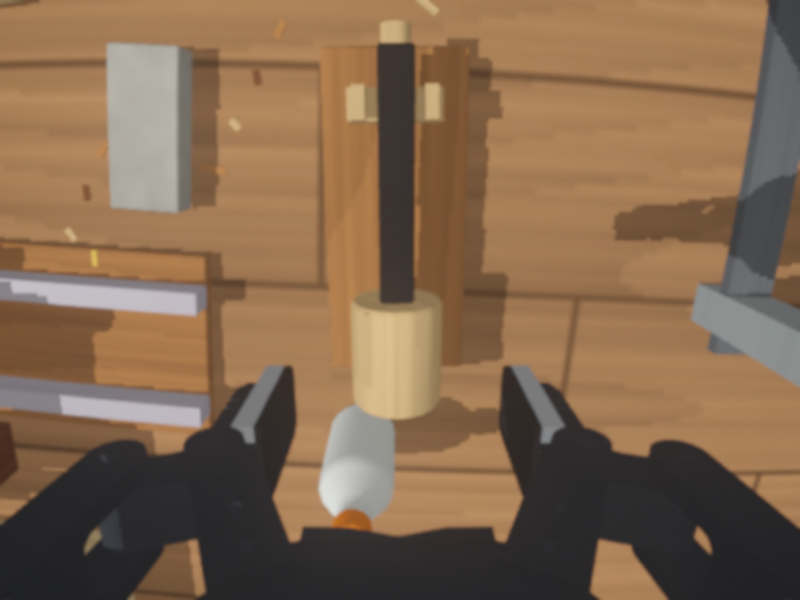

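View pics/s30.png

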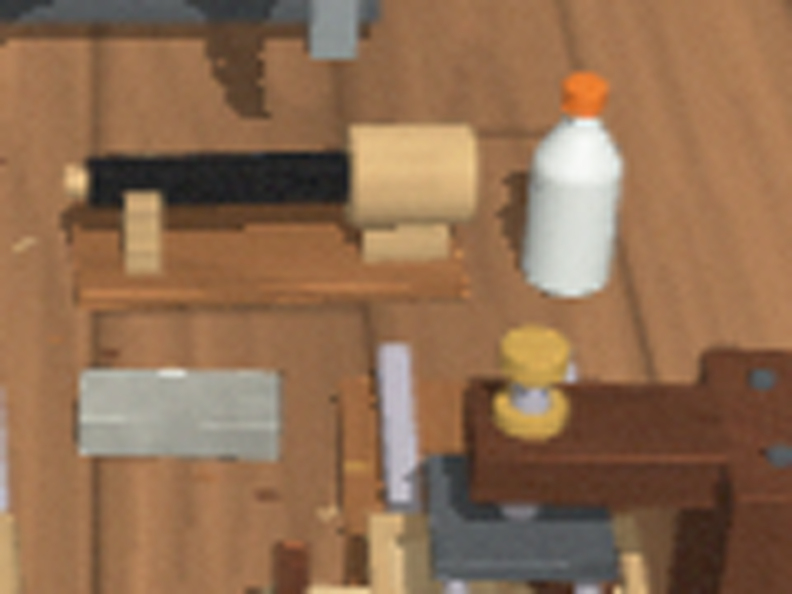

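Call:
move_arm(
  translation=[
    [0,0,0],
    [0.2,-3,0],
    [0.2,-4,0],
    [0.2,-4,0],
    [0.2,-4,0],
    [0.2,-4,0],
    [0.2,-4,0],
    [0.1,-4,0],
    [0,-4,0],
    [0,-4,0],
  ],
  spin=[4.5,0,0,0,0,0,0,0,0,0],
  gripper=0.2,
)

```text
time: 52.18
ee_pos: [0.5082, 0.0202, 0.2348]
tool_rot: [-3.141, -0.003, 3.107]
wrist_force: [0.6, 0.0, -0.1]
width: 0.0513
```

Call:
move_arm(
  translation=[
    [0,-2,0],
    [0,-1,2],
    [0,0,4],
    [0,0,4],
    [0,0,1],
    [0,0,0],
    [0,0,0],
  ],
  spin=[0,0,0,0,0,0,0],
)

```text
time: 52.77
ee_pos: [0.5084, -0.0069, 0.1264]
tool_rot: [3.141, -0.002, 3.108]
wrist_force: [0.1, 0.4, -0.1]
width: 0.0513
```

```bash
python3 - <<'E'
from h import *
s=snap("wrist"); crop(s,"w31.png",0,0,512,384,1.5625)
go(.5081,-.0108,.12,3.107)
E
```

```text
pos [ 0.5092 -0.0068  0.1273] rot [3.1410e+00 8.0000e-04 3.1079e+00] w 0.0514 F [-0.6  0.1 -1.3] t 52.8
spin deg 0.05 | d before spin (cm) [ 0.1  -0.4   0.73] | d after spin [ 0.1  -0.4   0.73]
```

View pics/w31.png

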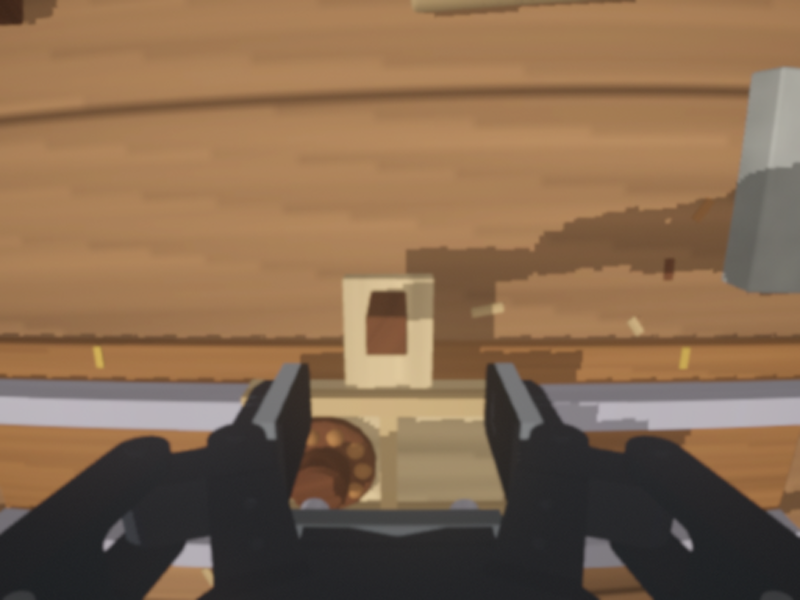

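Call:
move_arm(
  translation=[
    [0.05,-0.4,1],
    [0,0,2.3],
    [0,0,2.2],
    [0,0,1.7],
    [0,0,0],
    [0,0,0],
  ],
  spin=[0,0,0,0,0,0],
)

```text
time: 53.32
ee_pos: [0.5081, -0.0115, 0.0546]
tool_rot: [-3.141, 0.0, 3.107]
wrist_force: [-0.1, 0.1, 0.5]
width: 0.0508
```

Call:
move_arm(
  translation=[
    [0,0,0],
    [0,0,0],
    [0,0,0],
    [0,0,0],
    [0,0,0],
    [0,0,0],
  ],
  spin=[0,0,0,0,0,0],
  gripper=-1,
)

```text
time: 53.82
ee_pos: [0.5087, -0.0114, 0.0555]
tool_rot: [-3.141, 0.002, 3.107]
wrist_force: [-1.5, 0.1, 9.4]
width: 0.0152
```

Call:
move_arm(
  translation=[
    [0,0.1,0],
    [0,0.2,0],
    [0,0.3,0],
    [0,0.4,0],
    [0,0.4,0],
    [0,0.4,0],
    [0,0.4,0],
    [0,0.4,0],
    [0,0.4,0],
    [0,0.4,0],
  ],
  spin=[0,0,0,0,0,0,0,0,0,0],
)

```text
time: 54.65
ee_pos: [0.5098, 0.0205, 0.0555]
tool_rot: [-3.138, 0.002, 3.105]
wrist_force: [-1.4, -8.0, 12.5]
width: 0.0148
```

Call:
move_arm(
  translation=[
    [0,0.4,0],
    [0,0.4,0],
    [0,0.4,0],
    [0,0.4,0],
    [0,0.4,0],
    [0,0.4,0],
    [0,0.4,0],
    [0,0.4,0],
    [0,0.4,0],
    [0,0.4,0],
  ],
  spin=[0,0,0,0,0,0,0,0,0,0],
)

```text
time: 55.48
ee_pos: [0.5112, 0.0613, 0.0554]
tool_rot: [-3.14, 0.002, 3.106]
wrist_force: [-1.5, -4.2, 9.5]
width: 0.015
```

Call:
move_arm(
  translation=[
    [0,0.4,0],
    [0,0.4,0],
    [0,0.4,0],
    [0,0.4,0],
    [0,0.4,0],
    [0,0.4,0],
    [0,0.4,0],
    [0,0.4,0],
    [0,0.4,0],
    [0,0.4,0],
  ],
  spin=[0,0,0,0,0,0,0,0,0,0],
)

```text
time: 56.32
ee_pos: [0.5128, 0.1044, 0.0555]
tool_rot: [3.139, 0.003, 3.108]
wrist_force: [-0.9, 4.5, 5.1]
width: 0.0151
```

Call:
move_arm(
  translation=[
    [0,0.4,0],
    [0,0.4,0],
    [0,0.4,0],
    [0,0.4,0],
    [0,0.4,0],
    [0,0.4,0],
    [0,0.4,0],
    [0,0.4,0],
    [0,0,0],
    [0,0,0],
  ],
  spin=[0,0,0,0,0,0,0,0,0,0],
)

```text
time: 57.15
ee_pos: [0.5139, 0.1362, 0.0555]
tool_rot: [3.139, 0.003, 3.108]
wrist_force: [-0.5, 4.5, 8.7]
width: 0.015
```

```bash
python3 - <<'E'
from h import *
go(.5134,.1503)
E
```

```text
pos [0.5139 0.1362 0.0555] rot [3.1391e+00 2.6000e-03 3.1082e+00] w 0.015 F [-0.5  4.5  8.7] t 57.1
spin deg 0.00 | d before spin (cm) [0.1  1.41 0.  ] | d after spin [0.1  1.41 0.  ]
```

Call:
move_arm(
  translation=[
    [0,0.3,0],
    [0,0.3,0],
    [0,0.3,0],
    [0,0.25,0],
    [0,0.2,0],
    [0,0,0],
    [0,0,0],
    [0,0,0],
  ],
  spin=[0,0,0,0,0,0,0,0],
)

```text
time: 57.82
ee_pos: [0.5143, 0.1484, 0.0555]
tool_rot: [3.141, 0.002, 3.107]
wrist_force: [0.1, 0.9, 10.3]
width: 0.015
```

Call:
move_arm(
  translation=[
    [0,0,0],
    [0,0,0],
    [0,0,0],
    [0,0,0],
    [0,0,0],
  ],
  spin=[0,0,0,0,0],
  gripper=0.2,
)

```text
time: 58.23
ee_pos: [0.5133, 0.1476, 0.054]
tool_rot: [-3.141, -0.0, 3.107]
wrist_force: [-0.6, 0.9, -0.0]
width: 0.0515
```

Call:
move_arm(
  translation=[
    [0,0,-1.5],
    [0,0,-3],
    [0,0,-3],
    [0,0,-2],
    [0,0,0],
    [0,0,0],
  ],
  spin=[0,0,0,0,0,0],
)

```text
time: 58.73
ee_pos: [0.514, 0.1479, 0.15]
tool_rot: [3.141, 0.002, 3.107]
wrist_force: [0.1, -0.6, -0.2]
width: 0.0513
```

```bash
python3 - <<'E'
from h import *
s=snap("wrist"); crop(s,"w32.png",0,0,512,384,1.5625)
go(.5128,.1484,.147,3.1104)
E
```

```text
pos [0.5134 0.1475 0.149 ] rot [-3.1412e+00  3.0000e-04  3.1066e+00] w 0.0513 F [-0.3  0.3 -1.1] t 58.8
spin deg -0.22 | d before spin (cm) [0.06 0.09 0.2 ] | d after spin [0.06 0.09 0.2 ]
```

View pics/w32.png

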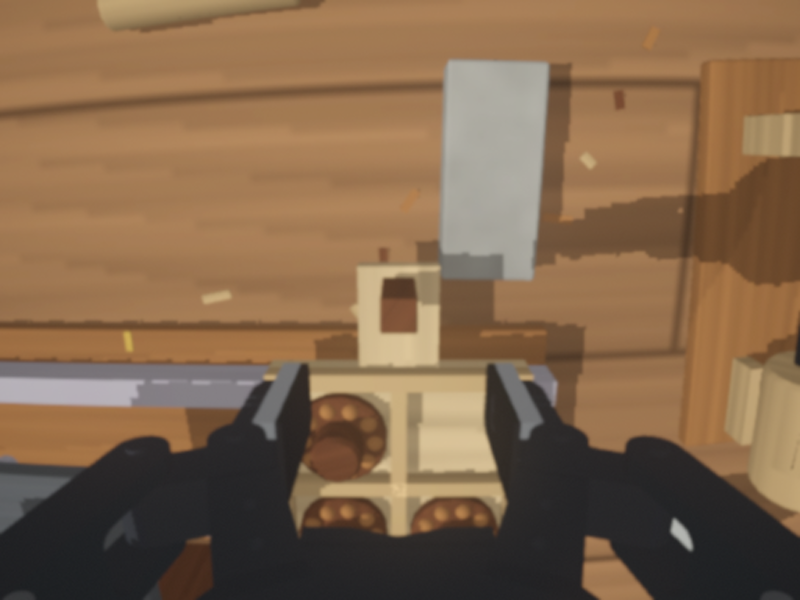

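Call:
move_arm(
  translation=[
    [0,0,-3],
    [0,0,-4],
    [0,0,-4],
    [0,0,-4],
    [1,-3,0],
    [1,-4,0],
    [1,-4,0],
    [0,-4,0],
    [0,-4,0],
    [0,-4,0],
  ],
  spin=[0,0,0,0,0,0,0,0,0,0],
)

```text
time: 59.62
ee_pos: [0.4744, -0.0832, 0.2981]
tool_rot: [-3.141, -0.002, 3.107]
wrist_force: [0.2, 0.7, -0.1]
width: 0.0515
```

Call:
move_arm(
  translation=[
    [0,-4,0],
    [0,-4,0],
    [0,-4,0],
    [0,-4,0],
    [0,-4,0],
    [0,-4,0],
    [0,-3,0],
    [0,-2,0],
    [0,0,0],
    [0,0,0],
  ],
  spin=[0,0,0,0,0,0,0,0,0,0],
  gripper=1,
)

```text
time: 60.45
ee_pos: [0.4647, -0.3716, 0.2971]
tool_rot: [3.139, -0.002, 3.105]
wrist_force: [0.7, 0.7, -0.3]
width: 0.0851
```

```bash
python3 - <<'E'
from h import *
s=snap("top"); crop(s,"t33.png",115,105,255,230,5.7); crop(s,"t33full.png",0,0,512,384,1.56)
s=snap("side"); crop(s,"s33.png",225,115,345,205,6.6); crop(s,"s33full.png",0,0,512,384,1.56)
go()
E
```

```text
pos [ 0.4656 -0.3695  0.2983] rot [ 3.1401e+00 -1.1000e-03  3.1085e+00] w 0.0851 F [ 0.1  0.  -0. ] t 60.5
spin deg 0.00 | d before spin (cm) [0. 0. 0.] | d after spin [0. 0. 0.]
```

View pics/t33.png

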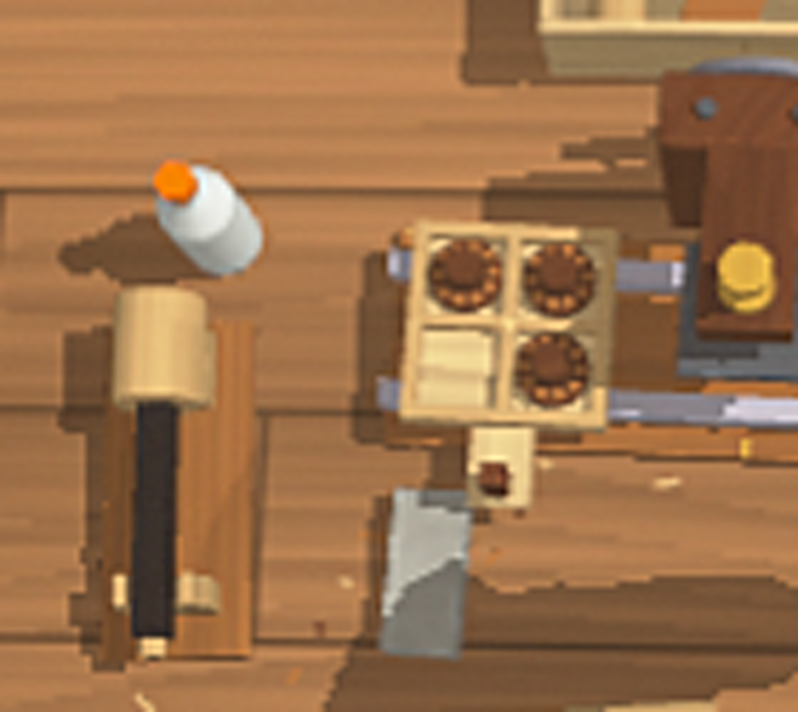

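View pics/s33.png

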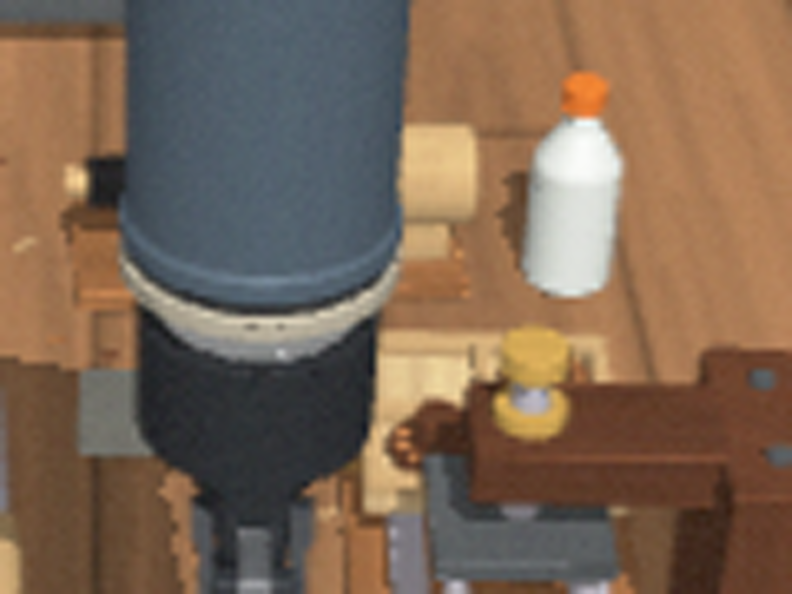

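View pics/t33full.png

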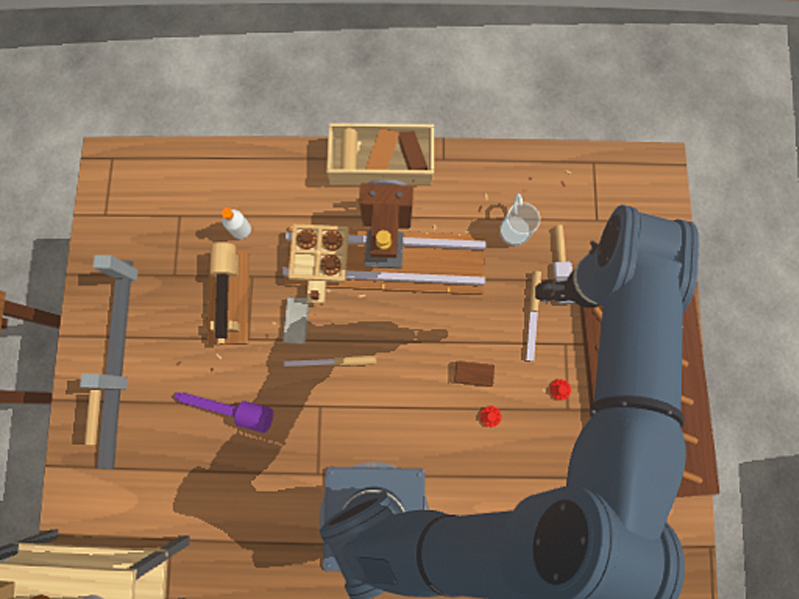

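View pics/s33full.png

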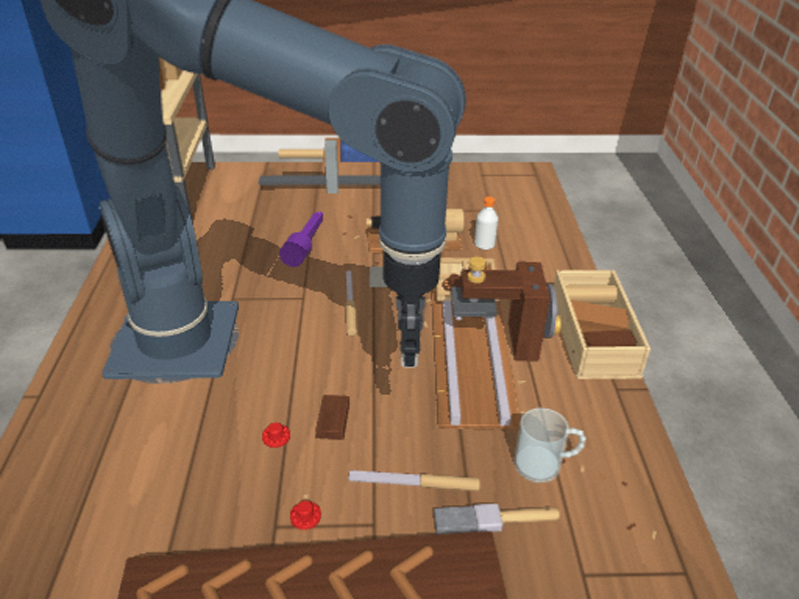

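```bash
python3 - <<'E'
from h import *
go(); print(arm.close_job())
E
```

```text
pos [ 0.4656 -0.3695  0.2983] rot [ 3.1401e+00 -1.1000e-03  3.1085e+00] w 0.0851 F [ 0.1  0.  -0. ] t 60.5
spin deg 0.00 | d before spin (cm) [0. 0. 0.] | d after spin [0. 0. 0.]
the job is handed in; nothing more can be done
None
```

The job is done and handed in at about 60 s. No verdict was reported. I pulled the sled back to the loading station, seated all three dark rosettes boss up, and pushed the sled under the press. I then pressed the cap down with the wooden mallet and pushed the sled on to the last station.

**Last checks**
- **Sled and rosettes:** the final top view shows the sled where it started, within about 1 mm, with all three rosettes still in their pockets.
- **Press:** the cap stopped moving while the force rose from about 6 N to about 15 N, so it was on its stop. It was a slow push rather than a sharp blow, and the cap is back up.
- **Bystanders:** the red look-alikes, the purple mallet, the chisels, stone, glue, mug and brush look untouched.

**What disagreed or went slightly off**
- **Order:** I laid the mallet back in its rest before pushing the sled to the last station, because the hand had to be free for the push. You had asked for it the other way round.
- **Mallet:** it tipped about 4° in the grip while pressing. The rest levelled it again, and it now looks as it did at the start, within a pixel.
- **Cameras:** the side and top cameras read about 2–6 mm further away from the robot (x) than the wrist camera. I used the wrist camera for the grasps and placements.

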